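Pack a student's power-supply kit, heavy parts lowest, and slide it to the collection spot

ROBOT

A 7-joint arm with a two-finger parallel gripper is mounted at the origin on the work surface. World frame = base frame: x ahead of the robot, y to its left, z up, the work surface at z = 0. Lengths are in m, angles in rad, forces in N, time in s.
With the tool pointing down it reaches from about 0.4 to 0.85 m from the base axis. Payload 10.4 kg.
Tool frame: the origin (TCP) lies between the finger pads; the fingertips stand 11 mm ahead of it and the grasp point (between the pads) lies 8 mm behind it (r.tcp_to_tips is the distance from the TCP to the fingertips, in m); z points along the fingers, y is the line along which they close (so a half turn about z gives the same grasp; the last joint's range is limited). The gripper opens to 87 mm and grips with 3 to 60 N. Pads are 19 mm wide; open, the fingers measure 117 mm over their backs; the gripper's body (75 mm by 190 mm) begins 51 mm behind the grasp point.
Start: joints at [-0.023, 0.332, -0.065, 1.46, 0.022, 1.35, -0.088], TCP at [0.625, 0, 0.234] pointing down, gripper open.
Joint ranges: [-2.6, 2.6], [-0.5, 2.12], [-1.47, 1.34], [0.16, 2.42], [-1.27, 4.41], [0.06, 2.06], [-2.6, 2.6]. Speed limits (rad/s): [2.22, 2.22, 2.79, 2.79, 3.14, 3.14, 3.14].

INTERFACE

Orientations are given as a unit quaternion [x, y, z, w].
In Python, from bench import r gives the robot as it stands. The module is installed in compiled form; this text tells all that it offers.
- The arm moves only by the shell command python3 -m crank 'ROWS' [FORCE]. ROWS is JSON, a list of rows, each an object of numbers: "claw": the closure, from -1 (fully open) to 1 (shut); "dx", "dy", "dz": the shift along the tool's x, y, z each as a share of 3 cm, from -1 to 1; "ax", "ay", "az": the turn, a rotation vector about the tool's x, y, z each as a share of 6 degrees, from -1 to 1. A call has 1 to 8 rows; each row shifts and turns the commanded pose from where the row before left it, along the tool's axes as they then stand; what a row does not reach is not made up. A row lasts 1/12 s, in which the tool goes at most 41.7 mm and 7.16 degrees, less where a joint would pass 70% of its speed; a pose out of reach is approached as far as the arm can. A call with a number of a shift or a turn outside -1 to 1 is refused whole. A call with a gripper value outside its range is refused whole. The fingers move at their own pace and stop on an object; FORCE is the grip in N (left out, the last holds). Time passes only in rows, so rows that do not move let the fingers close. It gives the time, the measured TCP pose, the force, the opening and the grip force at its end, in the units of the state.
- r.read_state(): the state, without advancing time (a new reading comes with each control period).
- r.camera(name): name is "scene" or "side" or "wrist"; returns a dict with "color" (420x560x3 uint8, red, green, blue), "mtx" (3x3 intrinsics, pixels), "R" (3x3) and "t" (3): a world point X has camera coordinates R X + t; the wrist camera has in their place "hand_eye" (4x4, takes a point from camera to tool coordinates, whose origin is the TCP and whose axes are the flange's). Camera axes: x right, y down, z forward; pixel columns grow to the right and rows downward; lengths in m; the calibration is good to about 2 mm. The wrist camera is an equidistant fisheye: a pixel r from the principal point sees the ray r / f radians off the axis. A picture is of the moment at which its call begins: read the wrist's pose just before it. There is no depth.
- r.close_job(): hands the job in; it is judged then, once.
The state is a dict: "time": time; "joint_positions": joint angles; "joint_vel": joint speeds; "joint_torque": joint torques, N m; "ee_pos": TCP position; "eef_rot": TCP orientation; "ft_force": force on the tool from outside, world axes, zero at the start; "torque": the same for the moment, N m; "width": finger opening in m; "grip_force": force on a finger pad.
Only numpy, scipy, OpenCV 4.12 (cv2) and the standard library are available. Lean on these libraries where they do the work, as an engineer would, in place of code of your own. Each camera call takes 0.05 s, during which the arm holds its last target. There are 200 camera calls.

TASK

Pack the red kit box for collection: stand the transformer and the heat sink upright on the floor of the box, side by side, each crosswise (its long side from one long wall of the box to the other), and lay the light breadboard flat on top of the two. Set the parts down gently instead of dropping them in. Then slide the packed box along the bench, without lifting it, until it stands squarely between the yellow tape corners, and leave everything else on the bench and in the tray where it is.

Things in the scene. Friction and masses are not known exactly. Their poses are not given: they have to be found in the camera images.
- kit_box: Open red plastic kit box, loose, 0.26 kg empty: outside 170 (its x) x 98 (its y) x 70 mm high, walls and floor 4 mm, so inside 162 x 90 mm and 66 mm deep. Origin: centre of its underside; z up. It slides on the bench when pushed on a side wall.
- transformer_c (a point): Mains transformer, the heaviest part (0.5 kg), 52 mm tall, upright in a compartment of the tray. Core 68 mm along its x, 30 along its y, full height; feet 4 mm thick at the bottom, 78 mm along x; yellow winding in the middle, 43 mm along x, 46 along y, from 5 to 50 mm up. Grip it on the core ends (68 mm) or across the winding (46 mm). Point at its centre, 26 mm above its underside.
- heatsink_c (a point): Aluminium heat sink (about 0.16 kg), a block of upright fins standing on the bench: 78 mm along its x, 40 mm along its y (across the fin tips, where it is gripped), 52 mm tall. Point at its centre, 26 mm above its underside; z up.
- breadboard_c (a point): White solderless breadboard, the lightest part (about 0.05 kg), lying flat: 76 mm along its x, 66 mm along its y, 10 mm thick. Point at its centre, 5 mm above its underside; z up.
- tray: Fixed wooden tray, 148 (its x) x 192 (its y) x 60 mm high, walls and floor 6 mm: three compartments along its y, each 136 mm along x by 56 along y, centred at y = -62, 0, +62 mm. Transformer, solder reel and capacitor stand one in each, in any order, the transformer's x along the tray's x. Origin: centre of its underside.
- spot_c (a point): Collection spot: four corners of yellow tape stuck flat on the bench, marking a rectangle whose inside is about 195 mm along its x by 124 mm along its y. Point at its centre on the bench top; the kit box's long side (its x) belongs along this x.
- solder_reel: Reel of solder, 44 mm diameter, 42 mm tall, upright in a tray compartment; leave alone. Origin: centre of its underside.
- capacitor: Blue can capacitor, 35 mm diameter, 50 mm tall, upright in a tray compartment; leave alone. Origin: centre of its underside.
- speaker: Small loudspeaker, 66 mm diameter, 30 mm tall, lying cone up on the bench among the parts; leave alone. Origin: centre of its underside.
- multimeter: Yellow multimeter lying on its back, 150 mm (its x) x 74 mm (its y) x 45 mm; leave alone. Origin: centre of its underside.
- flux_bottle: White plastic bottle with red cap, 54 mm diameter, 130 mm tall, upright; leave alone. Origin: centre of its underside.
- screwdriver: Red-handled screwdriver lying along its x, from -92 mm (handle end) to +100 mm (tip), 25 mm high; leave alone. Origin: under the ferrule.
- bracket: Steel angle bracket, 50 x 40 mm foot, 50 mm tall; leave alone. Origin: centre of the foot's underside.
Not all that is in view belongs to the job. Of the things like the part that bears breadboard_c, leave any that is blue or brown; of the rest the smaller one is meant.

How it is judged:
On the way, in this order (a step that is already met when the one before it is completed fails the run):
1. the transformer and the heat sink stand upright and crosswise on the floor of the box, let go (x of transformer_c in the frame of kit_box between -0.081 and 0.081 m and y of transformer_c in the frame of kit_box between -0.02 and 0.02 m and z of each of transformer_c, heatsink_c in the frame of kit_box below 0.036 m and angle between each of transformer_c, heatsink_c's own z axis and vertical below 0.12 rad and angle between the x axis of each of transformer_c, heatsink_c and the y axis of kit_box, either way round below 0.26 rad and x of heatsink_c in the frame of kit_box between -0.081 and 0.081 m and y of heatsink_c in the frame of kit_box between -0.02 and 0.02 m and contact force between the fingers and transformer below 0.2 N and contact force between the fingers and heatsink below 0.2 N), for 0.2 s.
2. the breadboard lies flat on top of them inside the box, let go (x of transformer_c in the frame of kit_box between -0.081 and 0.081 m and y of transformer_c in the frame of kit_box between -0.02 and 0.02 m and z of each of transformer_c, heatsink_c in the frame of kit_box below 0.036 m and angle between each of transformer_c, heatsink_c, breadboard_c's own z axis and vertical below 0.12 rad and angle between the x axis of each of transformer_c, heatsink_c and the y axis of kit_box, either way round below 0.26 rad and x of heatsink_c in the frame of kit_box between -0.081 and 0.081 m and y of heatsink_c in the frame of kit_box between -0.02 and 0.02 m and x of breadboard_c in the frame of kit_box between -0.07 and 0.07 m and y of breadboard_c in the frame of kit_box between -0.02 and 0.02 m and z of breadboard_c in the frame of kit_box between 0.057 and 0.067 m and contact force between the fingers and breadboard below 0.2 N), for 0.2 s.
3. the packed box stands squarely between the tape corners (horizontal distance between kit_box and spot_c below 0.025 m and angle between the x axis of kit_box and the x axis of spot_c, either way round below 0.17 rad and height (world z) of kit_box below 0.006 m and angle between kit_box's own z axis and vertical below 0.05 rad and x of breadboard_c in the frame of kit_box between -0.07 and 0.07 m and y of breadboard_c in the frame of kit_box between -0.02 and 0.02 m and z of breadboard_c in the frame of kit_box between 0.057 and 0.067 m and angle between breadboard_c's own z axis and vertical below 0.12 rad), for 0.1 s.
At the end, for the whole second after the job is handed in: Box flat on the bench, centre within 25 mm and long side within 10 degrees of the spot's. In it transformer and heat sink stand upright on the floor, both crosswise (15 degrees); the breadboard lies level (7 degrees) on top of them inside the walls. All released and at rest (all of step 3 and x of transformer_c in the frame of kit_box between -0.081 and 0.081 m and y of transformer_c in the frame of kit_box between -0.02 and 0.02 m and z of each of transformer_c, heatsink_c in the frame of kit_box below 0.036 m and angle between each of transformer_c, heatsink_c's own z axis and vertical below 0.12 rad and angle between the x axis of each of transformer_c, heatsink_c and the y axis of kit_box, either way round below 0.26 rad and x of heatsink_c in the frame of kit_box between -0.081 and 0.081 m and y of heatsink_c in the frame of kit_box between -0.02 and 0.02 m and linear speed of each of kit_box, transformer, heatsink, breadboard below 0.02 m/s); the robot touches nothing.
It fails at once if a bystander is shifted by more than 30 mm (distance of any of solder_reel, capacitor, speaker, multimeter, flux_bottle, screwdriver, bracket from where it was at the start of the episode above 0.03 m).
It fails at once if the kit box is lifted off the bench (more than 20 mm) (height (world z) of kit_box above 0.02 m).
It fails at once if the transformer or the heat sink is dropped (from more than about 12 mm) ((contact force between the fingers and transformer below 0.2 N and linear speed of transformer above 0.5 m/s) or (contact force between the fingers and heatsink below 0.2 N and linear speed of heatsink above 0.5 m/s)).
It fails at once if the breadboard is dropped from more than about 40 mm (contact force between the fingers and breadboard below 0.2 N and linear speed of breadboard above 0.9 m/s).
It also fails if it takes over 72 s, if anything falls off the work surface, if the arm or the gripper's body presses on something with over 40 N, if the wrist force passes 120 N, or if a joint passes its speed limit or range.

## Working session

There is one attempt and no reset: what is moved stays moved. The work goes in short steps, Python scripts to look and compute and a shell command to move; the robot and the scene stay as the last step left them, time stands still between calls to the robot, and variables do not carry over. Pictures are saved under pics/ and viewed, at most 13 in all, crops included, and the job is handed in when it is done.

```bash
mkdir -p pics; cat > h.py <<'E'
import numpy as np, cv2
from bench import r
from scipy.spatial.transform import Rotation as Ro
def save(n,f): 
    c=r.camera(n); cv2.imwrite(f,c["color"][:,:,::-1]); np.savez(f[:-4],**{k:v for k,v in c.items()}); return c
def ray(c,u,v,z):
    d=np.linalg.solve(c["mtx"],[u,v,1.0]); R=np.array(c["R"]); t=np.array(c["t"])
    o=-R.T@t; w=R.T@d; return o+w*(z-o[2])/w[2]
def wray(c,s,u,v,z):
    m=c["mtx"]; a=np.array([(u-m[0,2])/m[0,0],(v-m[1,2])/m[1,1]]); th=np.hypot(*a)
    d=np.array([*(a/max(th,1e-9)*np.sin(th)),np.cos(th)]); H=c["hand_eye"]
    T=np.eye(4); T[:3,:3]=Ro.from_quat(s["eef_rot"]).as_matrix(); T[:3,3]=s["ee_pos"]
    M=T@H; o=M[:3,3]; w=M[:3,:3]@d; return o+w*(z-o[2])/w[2]
E
python3 - <<'E'
from h import *
s=r.read_state(); print(s)
a=save("scene","pics/scene.png"); save("side","pics/side.png"); w=save("wrist","pics/wrist.png")
print(a["mtx"],a["R"],a["t"]); print(w["mtx"],w["hand_eye"])
print(Ro.from_quat(s["eef_rot"]).as_matrix())
E
```

```text
{'time': 0.0, 'joint_positions': array([-0.02260117,  0.33291528, -0.06473175,  1.46091589,  0.0215815 ,
        1.34988294, -0.08849935]), 'joint_vel': array([ 2.45441577e-05,  2.25977748e-04,  8.65725856e-04,  7.08637077e-04,
        6.05036027e-04, -9.27842396e-04, -6.49230170e-04]), 'joint_torque': array([-1.20520472e-04, -6.23245955e+01,  2.44190963e-02, -3.89891267e+01,
       -6.13984605e-02,  3.97891912e-02,  1.87085252e-04]), 'ee_pos': array([6.24642079e-01, 2.16980112e-05, 2.32739031e-01]), 'eef_rot': array([ 7.07089552e-01,  7.07123650e-01, -5.16785555e-04, -4.91815485e-04]), 'ft_force': array([ 0.43051956, -0.07448225,  0.21265451]), 'torque': array([-0.06306073, -0.02872098,  0.00639874]), 'grip_force': 0.0, 'width': 0.08715800014996401}
[[449.83620067   0.         281.92323377]
 [  0.         449.83620067 207.92212259]
 [  0.           0.           1.        ]] [[-0.8772845   0.47991493  0.00731894]
 [ 0.40398523  0.74654709 -0.52864295]
 [-0.25916758 -0.46081352 -0.84881274]] [ 0.45442668 -0.1976923   1.26673526]
[[325.1922621    0.         281.20935088]
 [  0.         325.1922621  209.39260001]
 [  0.           0.           1.        ]] [[-7.39371549e-04 -9.68387057e-01 -2.49451320e-01  6.80302223e-02]
 [ 9.99999694e-01 -6.51839790e-04 -4.33503848e-04 -2.18379548e-04]
 [ 2.57197219e-04 -2.49451565e-01  9.68387242e-01 -1.50746194e-01]
 [ 0.00000000e+00  0.00000000e+00  0.00000000e+00  1.00000000e+00]]
[[-4.82473014e-05  9.99998982e-01 -1.42637606e-03]
 [ 9.99999998e-01  4.81969317e-05 -3.53473946e-05]
 [-3.52786116e-05 -1.42637776e-03 -9.99998982e-01]]
```

View pics/scene.png

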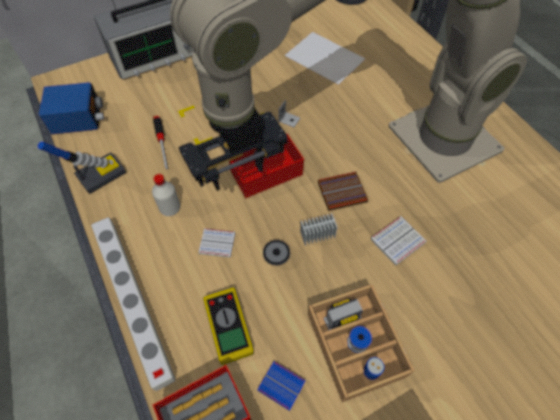

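View pics/wrist.png

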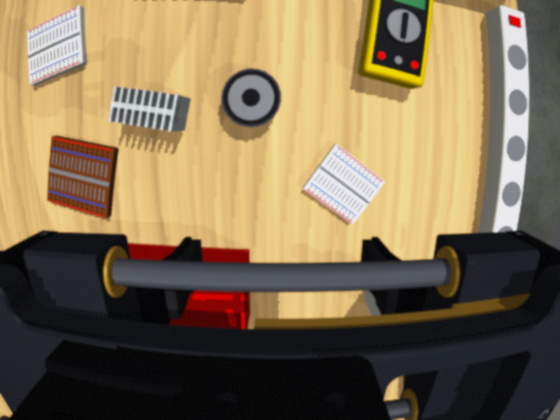

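The scene shows the box at about (265,165) under the gripper. The heat sink is at (318,230), the speaker at (276,252), white boards at (217,242) and (398,240), and the transformer in the tray at (345,312). Tape corners are at (185,112) and (198,140). In the wrist view the heat sink is at (150,110) and the two white boards at (343,183) and (57,45).

View pics/side.png

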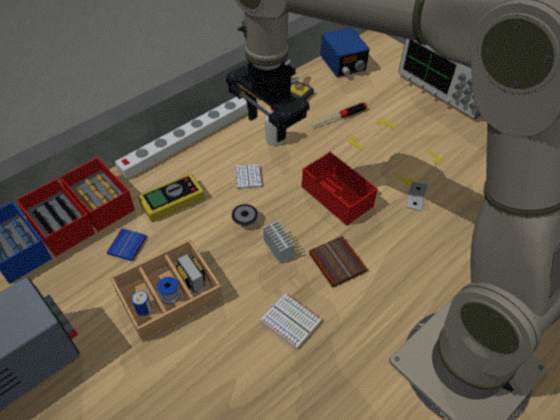

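```bash
python3 - <<'E'
from h import *
a=dict(np.load("pics/scene.npz")); w=dict(np.load("pics/wrist.npz")); s=r.read_state()
P=lambda *q:print(*[np.round(x,3) for x in q])
for n,u,v,z in [("hs",318,230,.03),("spk",276,252,.03),("bbA",217,242,.01),("bbB",398,240,.01),("trafo",345,312,.05),("tape1",185,112,0),("tape2",198,140,0),("flux",167,212,0),("screwdr tip",166,165,0),("screwdr handle",157,120,.02),("bracket",288,118,.0),("tray corner",307,303,.06),("traycorner",369,281,.06),("tc",410,373,.06),("tc",343,393,.06),("box r corner",302,160,.07),("box bottom",245,193,.07),("mm",228,322,.045)]: P(n,ray(a,u,v,z)[:2])
for n,u,v,z in [("hs",150,110,.052),("spk",251,97,.03),("bbA",343,183,.01),("bbB",57,45,.01)]: P(n,wray(w,s,u,v,z)[:2])
for n,l,z in [("bbAc",[(334,144),(383,182),(350,223),(303,190)],.01),("bbBc",[(27,38),(79,6),(87,67),(33,84)],.01),("hsc",[(112,87),(189,97),(183,131),(110,118)],.052)]:
  P(n,*[wray(w,s,u,v,z)[:2] for u,v in l])
E
```

```text
Traceback (most recent call last):
numpy._core._exceptions._UFuncNoLoopError: ufunc 'multiply' did not contain a loop with signature matching types (dtype('<U2'), dtype('float64')) -> None
```

The side view shows the box at about (339,187), and all four tape corners at (355,143), (387,123), (435,156) and (402,178). The bracket is at (417,195), the heat sink at (280,240) and the transformer in the tray compartment at (190,272).

```bash
python3 - <<'E'
from h import *
a=dict(np.load("pics/scene.npz")); w=dict(np.load("pics/wrist.npz")); b=dict(np.load("pics/side.npz")); s=r.read_state()
P=lambda n,*q:print(n,*[np.round(x,3) for x in q])
for n,u,v,z in [("hs",318,230,.03),("spk",276,252,.03),("bbA",217,242,.01),("bbB",398,240,.01),("trafo",345,312,.05),("tape1",185,112,0),("tape2",198,140,0),("flux",167,212,0),("sd tip",166,165,0),("sd handle",157,120,.02),("bracket",288,118,.0),("tray corner",307,303,.06),("traycorner",369,281,.06),("tc",410,373,.06),("tc",343,393,.06),("box r corner",302,160,.07),("box bottom",245,193,.07),("mm",228,322,.045)]: P(n,ray(a,u,v,z)[:2])
for n,u,v,z in [("hs",150,110,.052),("spk",251,97,.03),("bbA",343,183,.01),("bbB",57,45,.01)]: P(n,wray(w,s,u,v,z)[:2])
for n,l,z in [("bbAc",[(334,144),(383,182),(350,223),(303,190)],.01),("bbBc",[(27,38),(79,6),(87,67),(33,84)],.01),("hsc",[(112,87),(189,97),(183,131),(110,118)],.052)]:
  P(n,*[wray(w,s,u,v,z)[:2] for u,v in l])
def hull(m,mn): 
  cs,_=cv2.findContours(m.astype(np.uint8)*255,cv2.RETR_EXTERNAL,cv2.CHAIN_APPROX_NONE)
  return [c for c in cs if cv2.contourArea(c)>=mn]
h=cv2.cvtColor(b["color"],cv2.COLOR_RGB2HSV)
y=cv2.inRange(h,(23,150,120),(35,255,255)); y[:, :330]=0
for c in hull(y,3): 
  c=c[:,0]; print("tape px",len(c),c.min(0),c.max(0)); 
  P("  world: minx maxx miny maxy",ray(b,*c[c[:,0].argmin()],0)[:2],ray(b,*c[c[:,0].argmax()],0)[:2],ray(b,*c[c[:,1].argmin()],0)[:2],ray(b,*c[c[:,1].argmax()],0)[:2])
for n,u,v,z in [("box",302,171,.07),("box",329,155,.07),("box",376,190,.07),("box",347,208,.07),("boxbot",345,221,0),("boxbot",375,203,0),("boxbot",304,187,0),
 ("tray",113,290,.06),("tray",186,245,.06),("tray",220,283,.06),("tray",133,322,.06),("spk",245,213,.03),("brk",417,195,0),("flux",275,140,0),("sd",314,126,0),("sd",368,106,.01),("hs",280,235,.052),("brown",338,260,.01)]: P(n,ray(b,u,v,z)[:2])
E
```

```text
hs [0.475 0.1  ]
spk [0.59  0.103]
bbA [0.697 0.004]
bbB [0.313 0.206]
trafo [0.534 0.304]
tape1 [ 0.602 -0.435]
tape2 [ 0.61  -0.319]
flux [ 0.771 -0.139]
sd tip [ 0.72  -0.279]
sd handle [ 0.687 -0.425]
bracket [ 0.349 -0.273]
tray corner [0.596 0.252]
traycorner [0.454 0.273]
tc [0.492 0.469]
tc [0.626 0.438]
box r corner [ 0.42  -0.075]
box bottom [ 0.59  -0.053]
mm [0.758 0.205]
hs [0.485 0.092]
spk [0.592 0.102]
bbA [0.697 0.004]
bbB [0.319 0.203]
bbAc [0.685 0.05 ] [0.746 0.006] [ 0.708 -0.045] [ 0.65  -0.005]
bbBc [0.256 0.228] [0.354 0.253] [0.374 0.161] [0.274 0.154]
hsc [0.438 0.122] [0.529 0.102] [0.522 0.067] [0.434 0.087]
tape px 36 [427 150] [441 163]
  world: minx maxx miny maxy [ 0.45  -0.443] [ 0.402 -0.444] [ 0.45  -0.443] [ 0.402 -0.421]
tape px 34 [348 137] [362 149]
  world: minx maxx miny maxy [ 0.623 -0.304] [ 0.575 -0.31 ] [ 0.623 -0.324] [ 0.578 -0.301]
tape px 35 [377 119] [394 128]
  world: minx maxx miny maxy [ 0.621 -0.425] [ 0.574 -0.446] [ 0.622 -0.444] [ 0.573 -0.44 ]
box [ 0.575 -0.073]
box [ 0.57  -0.165]
box [ 0.409 -0.166]
box [ 0.417 -0.071]
boxbot [ 0.426 -0.085]
boxbot [ 0.416 -0.186]
boxbot [ 0.575 -0.086]
tray [0.591 0.459]
tray [0.586 0.275]
tray [0.456 0.279]
tray [0.499 0.467]
spk [0.59  0.101]
brk [ 0.362 -0.289]
flux [ 0.759 -0.147]
sd [ 0.729 -0.272]
sd [ 0.68  -0.449]
hs [0.471 0.093]
brown [0.351 0.018]
```

```bash
python3 -m crank '[{"claw":-1,"dx":-1,"dy":-0.6,"dz":-0.2},{"claw":-1,"dx":-1,"dy":-0.6,"dz":-0.2},{"claw":-1,"dx":-1,"dy":-0.6,"dz":-0.2},{"claw":-1,"dx":-1,"dy":-0.6,"dz":-0.2},{"claw":-1,"dx":-1,"dy":-0.6,"dz":-0.2},{"claw":-1,"dx":-1,"dy":-0.6,"dz":-0.2},{"claw":-1,"dx":-1,"dy":-0.6,"dz":-0.2},{"claw":-1}]'
python3 -m crank '[{"claw":-1},{"claw":-1}]' | tail -3
python3 - <<'E'
from h import *
s=r.read_state(); w=save("wrist","pics/w2.png"); np.savez("pics/w2s",ee_pos=s["ee_pos"],eef_rot=s["eef_rot"]); print(s["ee_pos"])
E
```

```text
[6.24707760e-01 1.06584675e-05 2.32930286e-01]invalid input at $[0]: expected keys claw, dx, dy, dz, ax, ay, az
invalid input at $[0]: expected keys claw, dx, dy, dz, ax, ay, az
```

View pics/w2.png

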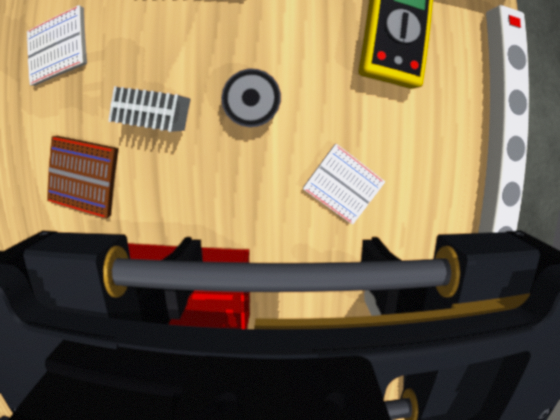

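The arm did not move, so the view is unchanged: every row needs all seven keys.

```bash
python3 -m crank '[{"claw":-1,"dx":-1,"dy":-0.6,"dz":-0.2,"ax":0,"ay":0,"az":0},{"claw":-1,"dx":-1,"dy":-0.6,"dz":-0.2,"ax":0,"ay":0,"az":0},{"claw":-1,"dx":-1,"dy":-0.6,"dz":-0.2,"ax":0,"ay":0,"az":0},{"claw":-1,"dx":-1,"dy":-0.6,"dz":-0.2,"ax":0,"ay":0,"az":0},{"claw":-1,"dx":-1,"dy":-0.6,"dz":-0.2,"ax":0,"ay":0,"az":0},{"claw":-1,"dx":-1,"dy":-0.6,"dz":-0.2,"ax":0,"ay":0,"az":0},{"claw":-1,"dx":-1,"dy":-0.6,"dz":-0.2,"ax":0,"ay":0,"az":0},{"claw":-1,"dx":0,"dy":0,"dz":0,"ax":0,"ay":0,"az":0}]'
python3 -m crank '[{"claw":-1,"dx":0,"dy":0,"dz":0,"ax":0,"ay":0,"az":0},{"claw":-1,"dx":0,"dy":0,"dz":0,"ax":0,"ay":0,"az":0}]'
python3 - <<'E'
from h import *
s=r.read_state(); w=save("wrist","pics/w3.png"); np.savez("pics/w3s",ee_pos=s["ee_pos"],eef_rot=s["eef_rot"]); print(s["ee_pos"])
E
```

```text
time: 0.87
ee_pos: [0.4955, -0.2175, 0.2772]
eef_rot: [0.711, 0.704, -0.001, 0.001]
ft_force: [-0.8, -1.6, -0.2]
width: 0.0872
grip_force: 0.0
time: 1.03
ee_pos: [0.4992, -0.2094, 0.2754]
eef_rot: [0.707, 0.707, 0.0, -0.0]
ft_force: [0.8, 1.2, 0.1]
width: 0.0867
grip_force: 0.0
[ 0.49924985 -0.20935447  0.27542875]
```

View pics/w3.png

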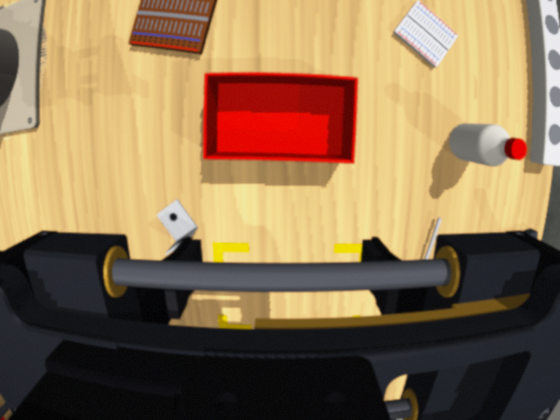

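The wrist view shows the whole box with rim corners at about (204,73), (357,77), (354,162) and (203,159). The near tape corners are at about (213,243) and (361,244), with one far corner at (222,325). The bracket is at (176,220).

```bash
python3 - <<'E'
from h import *
w=dict(np.load("pics/w3.npz")); s=dict(np.load("pics/w3s.npz"))
h=cv2.cvtColor(w["color"],cv2.COLOR_RGB2HSV)
m=cv2.inRange(h,(0,170,60),(8,255,255))|cv2.inRange(h,(172,170,60),(180,255,255)); m[:60]=0; m[175:]=0; m[:,:190]=0; m[:,380:]=0
c=max(cv2.findContours(m,0,cv2.CHAIN_APPROX_NONE)[0],key=cv2.contourArea)[:,0]
W=np.array([wray(w,s,u,v,.07)[:2] for u,v in c]); 
print("box rim",cv2.minAreaRect((W*1000).astype(np.float32)), cv2.approxPolyDP(c[:,None],6,True)[:,0].tolist())
y=cv2.inRange(h,(23,150,120),(35,255,255)); y[:230]=0;y[:,:200]=0;y[:,370:]=0; y[285:310]=0
for c in cv2.findContours(y,0,cv2.CHAIN_APPROX_NONE)[0]:
  if cv2.contourArea(c)<8: continue
  W=np.array([wray(w,s,u,v,0)[:2] for u,v in c[:,0]]); print("tape",cv2.boundingRect(c),W.min(0).round(3),W.max(0).round(3))
for u,v in [(213,243),(248,243),(335,244),(361,244),(220,325)]: print(wray(w,s,u,v,0).round(4))
# heat sink in first wrist view is gone from view; brown/bracket
print("brk",wray(w,s,177,222,0))
E
```

```text
box rim ((496.9261474609375, -128.88037109375), (97.67100524902344, 168.67486572265625), 88.36001586914062) [[205, 73], [204, 159], [353, 162], [357, 78]]
tape (353, 315, 8, 3) [ 0.611 -0.426] [ 0.623 -0.422]
tape (218, 314, 34, 15) [ 0.399 -0.445] [ 0.451 -0.419]
tape (333, 243, 30, 19) [ 0.572 -0.328] [ 0.614 -0.3  ]
tape (212, 242, 38, 21) [ 0.4   -0.329] [ 0.454 -0.298]
[ 0.4022 -0.3001  0.    ]
[ 0.4524 -0.2995  0.    ]
[ 0.5747 -0.3014  0.    ]
[ 0.6127 -0.302   0.    ]
[ 0.4018 -0.44    0.    ]
brk [ 0.3512296  -0.26932686  0.        ]
```

```bash
python3 - <<'E'
from h import *
for f in ["pics/side.npz"]:
  b=dict(np.load(f)); h=cv2.cvtColor(b["color"],cv2.COLOR_RGB2HSV)
  m=cv2.inRange(h,(0,150,40),(8,255,255))|cv2.inRange(h,(172,150,40),(180,255,255)); m[:140]=0; m[230:]=0; m[:,:290]=0; m[:,385:]=0
  c=max(cv2.findContours(m,0,cv2.CHAIN_APPROX_NONE)[0],key=cv2.contourArea)
  p=cv2.approxPolyDP(cv2.convexHull(c),3,True)[:,0]; print(p.tolist())
  for u,v in p: print(u,v,ray(b,u,v,.07).round(3)[:2],ray(b,u,v,0).round(3)[:2])
# heat sink in first wrist image: top face at .052
w=dict(np.load("pics/wrist.npz")); s=dict(ee_pos=[.62464,0,.23274],eef_rot=[.70709,.70712,-.0005,-.0005])
cv2.imwrite("pics/crop.png",cv2.resize(w["color"][60:160,90:290,::-1],None,fx=4,fy=4,interpolation=cv2.INTER_CUBIC))
E
```

```text
[[329, 152], [376, 188], [372, 207], [347, 224], [302, 186], [303, 168]]
329 152 [ 0.578 -0.173] [ 0.625 -0.229]
376 188 [ 0.414 -0.171] [ 0.449 -0.226]
372 207 [ 0.38  -0.118] [ 0.412 -0.17 ]
347 224 [ 0.383 -0.036] [ 0.416 -0.082]
302 186 [ 0.538 -0.038] [ 0.581 -0.085]
303 168 [ 0.581 -0.082] [ 0.627 -0.132]
```

View pics/crop.png

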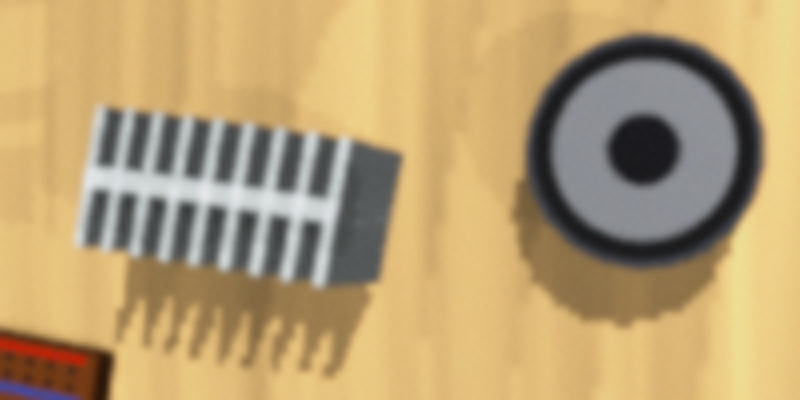

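The crop shows the heat sink's top face with corners at crop pixels (98,107), (350,140), (323,287) and (77,246). The speaker is clear of it on the right.

```bash
python3 - <<'E'
from h import *
w=dict(np.load("pics/wrist.npz")); s=dict(ee_pos=[.62464,0,.23274],eef_rot=[.70709,.70712,-.0005,-.0005])
W=np.array([wray(w,s,90+u/4,60+v/4,.052)[:2] for u,v in [(98,107),(350,140),(323,287),(77,246)]]); print(W.round(4),W.mean(0))
d=(W[1]+W[2]-W[0]-W[3])/2; e=(W[0]+W[1]-W[2]-W[3])/2; print(np.hypot(*d),np.degrees(np.arctan2(d[1],d[0])),np.hypot(*e),np.degrees(np.arctan2(e[1],e[0])))
E
```

```text
[[0.4408 0.1219]
 [0.5164 0.1053]
 [0.5081 0.0668]
 [0.4332 0.0834]] [0.4746466  0.09438159]
0.0770604548753531 -12.44155397179833 0.0393024507408492 78.31715819821855
```

```bash
python3 -m crank '[{"claw":-1,"dx":1,"dy":-0.1,"dz":0.25,"ax":0,"ay":0,"az":0},{"claw":-1,"dx":1,"dy":-0.1,"dz":0.25,"ax":0,"ay":0,"az":0},{"claw":-1,"dx":1,"dy":-0.1,"dz":0.25,"ax":0,"ay":0,"az":0},{"claw":-1,"dx":1,"dy":-0.1,"dz":0.25,"ax":0,"ay":0,"az":0},{"claw":-1,"dx":1,"dy":-0.1,"dz":0.25,"ax":0,"ay":0,"az":0},{"claw":-1,"dx":1,"dy":-0.1,"dz":0.25,"ax":0,"ay":0,"az":0},{"claw":-1,"dx":1,"dy":-0.1,"dz":0.25,"ax":0,"ay":0,"az":0},{"claw":-1,"dx":1,"dy":-0.1,"dz":0.25,"ax":0,"ay":0,"az":0}]' >/dev/null
python3 -m crank '[{"claw":-1,"dx":1,"dy":0,"dz":0.25,"ax":0,"ay":0,"az":0},{"claw":-1,"dx":1,"dy":0,"dz":0.25,"ax":0,"ay":0,"az":0},{"claw":-1,"dx":0,"dy":0,"dz":0,"ax":0,"ay":0,"az":-1},{"claw":-1,"dx":0,"dy":0,"dz":0,"ax":0,"ay":0,"az":-1},{"claw":-1,"dx":0,"dy":0,"dz":0,"ax":0,"ay":0,"az":-1},{"claw":-1,"dx":0,"dy":0,"dz":0,"ax":0,"ay":0,"az":-1},{"claw":-1,"dx":0,"dy":0,"dz":0,"ax":0,"ay":0,"az":-1},{"claw":-1,"dx":0,"dy":0,"dz":0,"ax":0,"ay":0,"az":-1}]' >/dev/null
python3 -m crank '[{"claw":-1,"dx":0,"dy":0,"dz":0,"ax":0,"ay":0,"az":-1},{"claw":-1,"dx":0,"dy":0,"dz":0,"ax":0,"ay":0,"az":-1},{"claw":-1,"dx":0,"dy":0,"dz":0,"ax":0,"ay":0,"az":-1},{"claw":-1,"dx":0,"dy":0,"dz":0,"ax":0,"ay":0,"az":-1},{"claw":-1,"dx":0,"dy":0,"dz":0,"ax":0,"ay":0,"az":-1},{"claw":-1,"dx":0,"dy":0,"dz":0,"ax":0,"ay":0,"az":-1},{"claw":-1,"dx":0,"dy":0,"dz":0,"ax":0,"ay":0,"az":-1},{"claw":-1,"dx":0,"dy":0,"dz":0,"ax":0,"ay":0,"az":0}]' >/dev/null
python3 -m crank '[{"claw":-1,"dx":0,"dy":0,"dz":0,"ax":0,"ay":0,"az":0}]'
cat >> h.py <<'E'
def go(x,y,z,hd):
    "steps (tool axes, in units of 3cm) and turn (units of 6 deg) to world TCP x,y,z and heading hd (deg) of tool y"
    s=r.read_state(); R=Ro.from_quat(s["eef_rot"]).as_matrix(); d=R.T@(np.array([x,y,z])-s["ee_pos"])/.03
    h=np.degrees(np.arctan2(R[1,1],R[0,1])); print("t",round(s["time"],2),"pos",s["ee_pos"].round(4),"head",h.round(2),"tilt",np.degrees(np.arccos(-R[2,2])).round(2),"j7",s["joint_positions"][6].round(2))
    print("d(3cm)",d.round(2),"az(6deg)",round(-(((hd-h)+180)%360-180)/6,2),"width",s["width"].round(4),"F",s["ft_force"].round(1),"grip",round(s["grip_force"],1))
E
python3 -c "
from h import *; go(.475,.094,.026,78)"
```

```text
time: 3.17
ee_pos: [0.4748, 0.0911, 0.2003]
eef_rot: [0.105, 0.994, 0.0, -0.0]
ft_force: [-0.8, -0.2, 0.1]
width: 0.0867
grip_force: 0.0
t 3.17 pos [0.4748 0.0911 0.2003] head 77.92 tilt 0.03 j7 1.06Traceback (most recent call last):
  File "<string>", line 2, in <module>
    from h import *; go(.475,.094,.026,78)
                     ~~^^^^^^^^^^^^^^^^^^^
  File "h.py", line 18, in go
    print("d(3cm)",d.round(2),"az(6deg)",round(-(((hd-h)+180)%360-180)/6,2),"width",s["width"].round(4),"F",s["ft_force"].round(1),"grip",round(s["grip_force"],1))
                                                                                    ^^^^^^^^^^^^^^^^
AttributeError: 'float' object has no attribute 'round'
```

```bash
sed -i 's/s\["width"\].round(4)/round(s["width"],4)/' h.py
python3 -m crank '[{"claw":-1,"dx":0,"dy":0.1,"dz":1,"ax":0,"ay":0,"az":0},{"claw":-1,"dx":0,"dy":0,"dz":1,"ax":0,"ay":0,"az":0},{"claw":-1,"dx":0,"dy":0,"dz":1,"ax":0,"ay":0,"az":0},{"claw":-1,"dx":0,"dy":0,"dz":1,"ax":0,"ay":0,"az":0},{"claw":-1,"dx":0,"dy":0,"dz":1,"ax":0,"ay":0,"az":0},{"claw":-1,"dx":0,"dy":0,"dz":0.5,"ax":0,"ay":0,"az":0},{"claw":-1,"dx":0,"dy":0,"dz":0.3,"ax":0,"ay":0,"az":0},{"claw":-1,"dx":0,"dy":0,"dz":0,"ax":0,"ay":0,"az":0}]' 25 >/dev/null
python3 -m crank '[{"claw":1,"dx":0,"dy":0,"dz":0,"ax":0,"ay":0,"az":0},{"claw":1,"dx":0,"dy":0,"dz":0,"ax":0,"ay":0,"az":0},{"claw":1,"dx":0,"dy":0,"dz":0,"ax":0,"ay":0,"az":0},{"claw":1,"dx":0,"dy":0,"dz":0,"ax":0,"ay":0,"az":0},{"claw":1,"dx":0,"dy":0,"dz":0,"ax":0,"ay":0,"az":0},{"claw":1,"dx":0,"dy":0,"dz":0,"ax":0,"ay":0,"az":0}]' 25 >/dev/null
python3 -c "
from h import *; go(.532,-.129,.18,0)"
```

```text
t 4.33 pos [0.476 0.093 0.027] head 77.99 tilt 0.05 j7 1.0
d(3cm) [-3.37 -6.85 -5.1 ] az(6deg) 13.0 width 0.0549 F [ 1.   0.5 -0.7] grip 0.0
```

```bash

python3 -m crank '[{"claw":1,"dx":0,"dy":0,"dz":0,"ax":0,"ay":0,"az":0},{"claw":1,"dx":0,"dy":0,"dz":0,"ax":0,"ay":0,"az":0},{"claw":1,"dx":0,"dy":0,"dz":0,"ax":0,"ay":0,"az":0},{"claw":1,"dx":0,"dy":0,"dz":0,"ax":0,"ay":0,"az":0},{"claw":1,"dx":0,"dy":0,"dz":0,"ax":0,"ay":0,"az":0},{"claw":1,"dx":0,"dy":0,"dz":0,"ax":0,"ay":0,"az":0}]' 25
python3 -m crank '[{"claw":1,"dx":0,"dy":0,"dz":-0.5,"ax":0,"ay":0,"az":0},{"claw":1,"dx":0,"dy":0,"dz":-1,"ax":0,"ay":0,"az":0},{"claw":1,"dx":0,"dy":0,"dz":-1,"ax":0,"ay":0,"az":0},{"claw":1,"dx":0,"dy":0,"dz":-1,"ax":0,"ay":0,"az":0},{"claw":1,"dx":0,"dy":0,"dz":-1,"ax":0,"ay":0,"az":0},{"claw":1,"dx":0,"dy":0,"dz":-0.5,"ax":0,"ay":0,"az":0}]' 25
python3 -c "
from h import *; go(.532,-.129,.18,-1.6)"
```

```text
time: 4.83
ee_pos: [0.4758, 0.0931, 0.0267]
eef_rot: [0.105, 0.995, 0.0, 0.0]
ft_force: [-0.4, 1.1, 2.9]
width: 0.0394
grip_force: 25.0
time: 5.33
ee_pos: [0.4765, 0.0931, 0.1799]
eef_rot: [0.105, 0.995, 0.0, 0.002]
ft_force: [1.7, 1.1, -2.1]
width: 0.0396
grip_force: 25.0
t 5.33 pos [0.4765 0.0931 0.1799] head 77.99 tilt 0.2 j7 1.06
d(3cm) [-3.35 -6.86 -0.  ] az(6deg) 13.27 width 0.0396 F [ 1.7  1.1 -2.1] grip 25.0
```

```bash

python3 -m crank '[{"claw":1,"dx":0,"dy":0,"dz":0,"ax":0,"ay":0,"az":1},{"claw":1,"dx":0,"dy":0,"dz":0,"ax":0,"ay":0,"az":1},{"claw":1,"dx":0,"dy":0,"dz":0,"ax":0,"ay":0,"az":1},{"claw":1,"dx":0,"dy":0,"dz":0,"ax":0,"ay":0,"az":1},{"claw":1,"dx":0,"dy":0,"dz":0,"ax":0,"ay":0,"az":1},{"claw":1,"dx":0,"dy":0,"dz":0,"ax":0,"ay":0,"az":1},{"claw":1,"dx":0,"dy":0,"dz":0,"ax":0,"ay":0,"az":1},{"claw":1,"dx":0,"dy":0,"dz":0,"ax":0,"ay":0,"az":1}]' 25 >/dev/null
python3 -m crank '[{"claw":1,"dx":0,"dy":0,"dz":0,"ax":0,"ay":0,"az":1},{"claw":1,"dx":0,"dy":0,"dz":0,"ax":0,"ay":0,"az":1},{"claw":1,"dx":0,"dy":0,"dz":0,"ax":0,"ay":0,"az":1},{"claw":1,"dx":0,"dy":0,"dz":0,"ax":0,"ay":0,"az":1},{"claw":1,"dx":0,"dy":0,"dz":0,"ax":0,"ay":0,"az":1},{"claw":1,"dx":0,"dy":0,"dz":0,"ax":0,"ay":0,"az":0.27},{"claw":1,"dx":-0.4,"dy":0.1,"dz":0,"ax":0,"ay":0,"az":0},{"claw":1,"dx":-1,"dy":0.25,"dz":0,"ax":0,"ay":0,"az":0}]' 25 >/dev/null
python3 -m crank '[{"claw":1,"dx":-1,"dy":0.25,"dz":0,"ax":0,"ay":0,"az":0},{"claw":1,"dx":-1,"dy":0.25,"dz":0,"ax":0,"ay":0,"az":0},{"claw":1,"dx":-1,"dy":0.25,"dz":0,"ax":0,"ay":0,"az":0},{"claw":1,"dx":-1,"dy":0.25,"dz":0,"ax":0,"ay":0,"az":0},{"claw":1,"dx":-1,"dy":0.25,"dz":0,"ax":0,"ay":0,"az":0},{"claw":1,"dx":-1,"dy":0.25,"dz":0,"ax":0,"ay":0,"az":0},{"claw":1,"dx":0,"dy":0,"dz":0,"ax":0,"ay":0,"az":0},{"claw":1,"dx":0,"dy":0,"dz":0,"ax":0,"ay":0,"az":0}]' 25
python3 -c "
from h import *; go(.532,-.130,.034,-1.6)"
```

```text
time: 7.33
ee_pos: [0.5243, -0.1326, 0.1758]
eef_rot: [0.718, 0.696, -0.001, -0.0]
ft_force: [0.1, 1.1, -2.3]
width: 0.0396
grip_force: 25.0
t 7.33 pos [ 0.5243 -0.1326  0.1758] head -1.83 tilt 0.08 j7 0.13
d(3cm) [0.1  0.26 4.73] az(6deg) -0.04 width 0.0396 F [ 0.1  1.1 -2.3] grip 25.0
```

```bash

python3 -m crank '[{"claw":1,"dx":0.1,"dy":0.26,"dz":0.6,"ax":0,"ay":0,"az":0},{"claw":1,"dx":0,"dy":0,"dz":0.8,"ax":0,"ay":0,"az":0},{"claw":1,"dx":0,"dy":0,"dz":0.8,"ax":0,"ay":0,"az":0},{"claw":1,"dx":0,"dy":0,"dz":0.8,"ax":0,"ay":0,"az":0},{"claw":1,"dx":0,"dy":0,"dz":0.8,"ax":0,"ay":0,"az":0},{"claw":1,"dx":0,"dy":0,"dz":0.5,"ax":0,"ay":0,"az":0},{"claw":1,"dx":0,"dy":0,"dz":0.3,"ax":0,"ay":0,"az":0},{"claw":1,"dx":0,"dy":0,"dz":0.15,"ax":0,"ay":0,"az":0}]' 25
python3 -m crank '[{"claw":1,"dx":0,"dy":0,"dz":0,"ax":0,"ay":0,"az":0},{"claw":1,"dx":0,"dy":0,"dz":0,"ax":0,"ay":0,"az":0}]' 25
python3 -c "
from h import *; go(.532,-.130,.0312,-1.6)"
```

```text
time: 8.0
ee_pos: [0.5319, -0.1266, 0.0327]
eef_rot: [0.717, 0.697, -0.0, -0.001]
ft_force: [-0.3, -0.5, -2.2]
width: 0.0401
grip_force: 25.0
time: 8.17
ee_pos: [0.5333, -0.1274, 0.0348]
eef_rot: [0.717, 0.697, 0.0, 0.0]
ft_force: [0.3, 0.2, -2.8]
width: 0.0395
grip_force: 25.0
t 8.17 pos [ 0.5333 -0.1274  0.0348] head -1.59 tilt 0.06 j7 0.12
d(3cm) [-0.09 -0.04  0.12] az(6deg) 0.0 width 0.0395 F [ 0.3  0.2 -2.8] grip 25.0
```

```bash

python3 -m crank '[{"claw":1,"dx":-0.05,"dy":0,"dz":0.1,"ax":0,"ay":0,"az":0},{"claw":1,"dx":0,"dy":0,"dz":0.05,"ax":0,"ay":0,"az":0},{"claw":1,"dx":0,"dy":0,"dz":0,"ax":0,"ay":0,"az":0}]' 25
python3 -m crank '[{"claw":-0.2,"dx":0,"dy":0,"dz":0,"ax":0,"ay":0,"az":0},{"claw":-0.2,"dx":0,"dy":0,"dz":0,"ax":0,"ay":0,"az":0},{"claw":-0.2,"dx":0,"dy":0,"dz":0,"ax":0,"ay":0,"az":0}]' 25
python3 -c "
from h import *; go(.532,-.130,.17,-8.4)"
```

```text
time: 8.42
ee_pos: [0.5335, -0.1297, 0.0307]
eef_rot: [0.717, 0.697, 0.001, 0.001]
ft_force: [-0.8, 0.3, 3.9]
width: 0.0396
grip_force: 25.0
time: 8.67
ee_pos: [0.5329, -0.1293, 0.0298]
eef_rot: [0.717, 0.697, 0.0, 0.0]
ft_force: [-0.5, -0.0, 0.3]
width: 0.0495
grip_force: 0.0
t 8.67 pos [ 0.5329 -0.1293  0.0298] head -1.62 tilt 0.04 j7 0.12
d(3cm) [-0.03 -0.03 -4.67] az(6deg) 1.13 width 0.0495 F [-0.5 -0.   0.3] grip 0.0
```

```bash

python3 -m crank '[{"claw":-0.2,"dx":0,"dy":0,"dz":-0.5,"ax":0,"ay":0,"az":0},{"claw":-0.2,"dx":0,"dy":0,"dz":-1,"ax":0,"ay":0,"az":0},{"claw":-0.2,"dx":0,"dy":0,"dz":-1,"ax":0,"ay":0,"az":0},{"claw":-1,"dx":0,"dy":0,"dz":-1,"ax":0,"ay":0,"az":0},{"claw":-1,"dx":0.3,"dy":0,"dz":-1,"ax":0,"ay":0,"az":0},{"claw":-1,"dx":1,"dy":0,"dz":-1,"ax":0,"ay":0,"az":0},{"claw":-1,"dx":1,"dy":0,"dz":-0.9,"ax":0,"ay":0,"az":0},{"claw":-1,"dx":1,"dy":0,"dz":-0.5,"ax":0,"ay":0,"az":0}]' 30 >/dev/null
python3 -m crank '[{"claw":-1,"dx":1,"dy":0,"dz":0,"ax":0,"ay":0,"az":0},{"claw":-1,"dx":1,"dy":0,"dz":0,"ax":0,"ay":0,"az":0},{"claw":-1,"dx":1,"dy":0,"dz":0,"ax":0,"ay":0,"az":0},{"claw":-1,"dx":1,"dy":0,"dz":0,"ax":0,"ay":0,"az":0},{"claw":-1,"dx":1,"dy":0,"dz":0,"ax":0,"ay":0,"az":0},{"claw":-1,"dx":1,"dy":0,"dz":0,"ax":0,"ay":0,"az":0},{"claw":-1,"dx":0.7,"dy":0,"dz":0,"ax":0,"ay":0,"az":0.5},{"claw":-1,"dx":0,"dy":0,"dz":0,"ax":0,"ay":0,"az":0.5}]'
python3 -m crank '[{"claw":-1,"dx":0,"dy":0,"dz":0,"ax":0,"ay":0,"az":0},{"claw":-1,"dx":0,"dy":0,"dz":0,"ax":0,"ay":0,"az":0}]'
python3 - <<'E'
from h import *
go(.53,.3,.04,-8)
s=r.read_state(); w=save("wrist","pics/w4.png"); np.savez("pics/w4s",ee_pos=s["ee_pos"],eef_rot=s["eef_rot"])
save("scene","pics/scene2.png"); save("side","pics/side2.png")
E
```

```text
time: 10.0
ee_pos: [0.54, 0.1759, 0.2358]
eef_rot: [0.751, 0.66, 0.001, -0.001]
ft_force: [-0.1, -0.1, 0.3]
width: 0.0872
grip_force: 0.0
time: 10.17
ee_pos: [0.5412, 0.1696, 0.2359]
eef_rot: [0.752, 0.659, -0.0, 0.0]
ft_force: [-0.5, -0.8, -0.8]
width: 0.0871
grip_force: 0.0
t 10.17 pos [0.5412 0.1696 0.2359] head -7.55 tilt 0.03 j7 -0.55
d(3cm) [ 4.26 -0.94  6.53] az(6deg) 0.08 width 0.0871 F [-0.5 -0.8 -0.8] grip 0.0
```

View pics/w4.png

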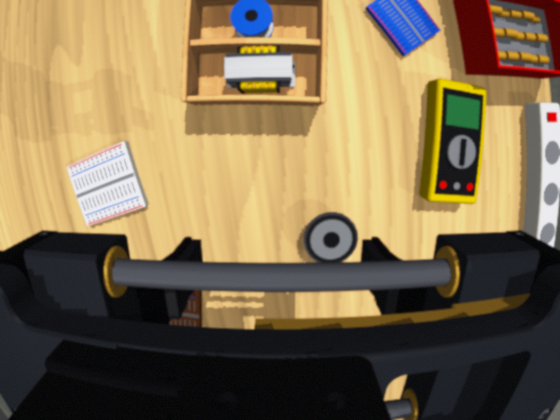

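The wrist view shows the transformer core at about (225–294, 55–87) in the nearest tray compartment, with the solder reel behind it at (252,15) and the speaker at (330,238).

```bash
python3 - <<'E'
from h import *
w=dict(np.load("pics/w4.npz")); s=dict(np.load("pics/w4s.npz")); g=w["color"]
for u in (235,260,283): print(u,[tuple(int(i) for i in g[v,u]) for v in range(46,104,2)])
for v in (62,70): print(v,[int(g[v,u].mean()) for u in range(216,304,2)])
for q in [(187,98),(322,98),(190,0),(325,0)]: print(q,wray(w,s,*q,.06).round(4))
for q in [(225,57),(294,55)]: print(q,wray(w,s,*q,.058).round(4))
E
```

```text
235 [(87, 62, 36), (79, 56, 35), (82, 59, 35), (82, 63, 48), (74, 72, 78), (132, 134, 141), (212, 213, 216), (219, 221, 224), (222, 222, 226), (221, 223, 226), (223, 224, 227), (223, 224, 226), (221, 222, 224), (220, 222, 225), (218, 220, 224), (213, 213, 216), (131, 133, 139), (66, 68, 76), (42, 45, 47), (42, 43, 45), (52, 49, 49), (116, 85, 58), (147, 106, 62), (149, 107, 64), (185, 137, 82), (236, 200, 125), (233, 187, 115), (151, 108, 66), (97, 67, 40)]
260 [(184, 142, 28), (225, 185, 4), (193, 161, 0), (138, 122, 46), (85, 87, 91), (175, 177, 182), (220, 222, 225), (222, 224, 227), (224, 225, 228), (226, 227, 229), (225, 227, 229), (222, 224, 226), (223, 224, 227), (223, 225, 227), (222, 224, 227), (195, 197, 201), (81, 82, 92), (87, 82, 66), (179, 149, 0), (227, 190, 0), (205, 166, 7), (134, 109, 0), (88, 73, 0), (105, 79, 24), (177, 134, 78), (238, 208, 132), (233, 192, 118), (162, 118, 71), (95, 67, 40)]
283 [(87, 61, 37), (89, 62, 38), (83, 59, 38), (77, 69, 69), (98, 98, 108), (196, 198, 203), (222, 224, 227), (225, 226, 228), (225, 227, 229), (227, 228, 230), (226, 227, 22
[... 230 characters left out ...]
93, 119), (237, 204, 128), (186, 138, 83), (98, 69, 40)]
62 [103, 105, 106, 106, 171, 218, 221, 221, 222, 223, 223, 224, 223, 224, 223, 223, 224, 225, 225, 225, 224, 224, 225, 226, 225, 226, 225, 225, 225, 226, 227, 227, 227, 227, 227, 226, 227, 226, 174, 126, 113, 117, 114, 112]
70 [104, 108, 108, 108, 173, 219, 222, 222, 222, 222, 222, 222, 222, 223, 223, 223, 223, 224, 224, 224, 224, 224, 224, 225, 225, 225, 226, 225, 226, 226, 226, 226, 226, 226, 226, 226, 226, 223, 178, 128, 113, 117, 116, 115]
(187, 98) [0.4592 0.2821 0.06  ]
(322, 98) [0.5939 0.2616 0.06  ]
(190, 0) [0.4742 0.3894 0.06  ]
(325, 0) [0.612  0.3662 0.06  ]
(225, 57) [0.5034 0.3176 0.058 ]
(294, 55) [0.5723 0.3091 0.058 ]
```

```bash
python3 - <<'E'
from h import *
w=dict(np.load("pics/w4.npz")); s=dict(np.load("pics/w4s.npz"))
W=np.array([wray(w,s,*q,.058)[:2] for q in [(224,57.),(292,55.5),(292,76.5),(224,78.)]]); c=W.mean(0)
d=(W[1]+W[2]-W[0]-W[3])/2; e=(W[0]+W[1]-W[2]-W[3])/2; h=np.degrees(np.arctan2(d[1],d[0])); print(c,np.hypot(*d),h,np.hypot(*e))
go(*c,.032,h)
for q in [(187,98),(322,98)]: print(wray(w,s,*q,.06)-np.array([*c,0]))
E
```

```text
[0.53487057 0.30237165] 0.06831116178115017 -7.4832383732463015 0.022106054352126984
t 10.32 pos [0.5414 0.169  0.2361] head -7.64 tilt 0.02 j7 -0.55
d(3cm) [ 4.38 -0.81  6.8 ] az(6deg) -0.03 width 0.0872 F [-0.5  0.1 -0.6] grip 0.0
[-0.07570685 -0.02022438  0.06      ]
[ 0.05907103 -0.04081538  0.06      ]
```

```bash

python3 -m crank '[{"claw":-0.79,"dx":1,"dy":-0.2,"dz":0.5,"ax":0,"ay":0,"az":0},{"claw":-0.79,"dx":1,"dy":-0.2,"dz":0.5,"ax":0,"ay":0,"az":0},{"claw":-0.79,"dx":1,"dy":-0.2,"dz":0.5,"ax":0,"ay":0,"az":0},{"claw":-0.79,"dx":0.8,"dy":-0.21,"dz":0.5,"ax":0,"ay":0,"az":0},{"claw":-0.79,"dx":0.4,"dy":0,"dz":0.5,"ax":0,"ay":0,"az":0},{"claw":-0.79,"dx":0.18,"dy":0,"dz":0.2,"ax":0,"ay":0,"az":0},{"claw":-0.79,"dx":0,"dy":0,"dz":0,"ax":0,"ay":0,"az":0},{"claw":-0.79,"dx":0,"dy":0,"dz":0,"ax":0,"ay":0,"az":0}]' 40
python3 -c "
from h import *; go(.5349,.3024,.032,-7.5)"
```

```text
time: 10.98
ee_pos: [0.5351, 0.3022, 0.1553]
eef_rot: [0.753, 0.658, -0.0, 0.0]
ft_force: [0.8, -0.6, 0.4]
width: 0.0781
grip_force: 0.0
t 10.98 pos [0.5351 0.3022 0.1553] head -7.69 tilt 0.04 j7 -0.8
d(3cm) [ 0.01 -0.01  4.11] az(6deg) -0.03 width 0.0781 F [ 0.8 -0.6  0.4] grip 0.0
```

```bash

python3 -m crank '[{"claw":-0.79,"dx":0,"dy":0,"dz":0.7,"ax":0,"ay":0,"az":0},{"claw":-0.79,"dx":0,"dy":0,"dz":0.7,"ax":0,"ay":0,"az":0},{"claw":-0.79,"dx":0,"dy":0,"dz":0.7,"ax":0,"ay":0,"az":0},{"claw":-0.79,"dx":0,"dy":0,"dz":0.7,"ax":0,"ay":0,"az":0},{"claw":-0.79,"dx":0,"dy":0,"dz":0.7,"ax":0,"ay":0,"az":0},{"claw":-0.79,"dx":0,"dy":0,"dz":0.4,"ax":0,"ay":0,"az":0},{"claw":-0.79,"dx":0,"dy":0,"dz":0.2,"ax":0,"ay":0,"az":0},{"claw":-0.79,"dx":0,"dy":0,"dz":0,"ax":0,"ay":0,"az":0}]' 40
python3 -m crank '[{"claw":1,"dx":0,"dy":0,"dz":0,"ax":0,"ay":0,"az":0},{"claw":1,"dx":0,"dy":0,"dz":0,"ax":0,"ay":0,"az":0},{"claw":1,"dx":0,"dy":0,"dz":0,"ax":0,"ay":0,"az":0},{"claw":1,"dx":0,"dy":0,"dz":0,"ax":0,"ay":0,"az":0},{"claw":1,"dx":0,"dy":0,"dz":0,"ax":0,"ay":0,"az":0}]' 40
python3 -c "
from h import *; go(.50,.03,.18,90)"
```

```text
time: 11.65
ee_pos: [0.5347, 0.3025, 0.0318]
eef_rot: [0.753, 0.658, -0.0, 0.0]
ft_force: [-0.7, 0.2, -0.0]
width: 0.0782
grip_force: 0.0
time: 12.07
ee_pos: [0.5353, 0.3039, 0.0335]
eef_rot: [0.753, 0.659, 0.001, 0.0]
ft_force: [-0.7, -0.6, 6.6]
width: 0.0673
grip_force: 40.0
t 12.07 pos [0.5353 0.3039 0.0335] head -7.63 tilt 0.13 j7 -0.83
d(3cm) [-9.2   0.05 -4.89] az(6deg) -16.27 width 0.0673 F [-0.7 -0.6  6.6] grip 40.0
```

```bash

python3 -m crank '[{"claw":1,"dx":0,"dy":0,"dz":-0.5,"ax":0,"ay":0,"az":0},{"claw":1,"dx":0,"dy":0,"dz":-0.9,"ax":0,"ay":0,"az":0},{"claw":1,"dx":0,"dy":0,"dz":-1,"ax":0,"ay":0,"az":0},{"claw":1,"dx":0,"dy":0,"dz":-1,"ax":0,"ay":0,"az":0},{"claw":1,"dx":0,"dy":0,"dz":-1,"ax":0,"ay":0,"az":0},{"claw":1,"dx":-0.3,"dy":0,"dz":-0.4,"ax":0,"ay":0,"az":0},{"claw":1,"dx":-0.7,"dy":0,"dz":-0.1,"ax":0,"ay":0,"az":0},{"claw":1,"dx":-1,"dy":0,"dz":0,"ax":0,"ay":0,"az":0}]' 40
python3 -m crank '[{"claw":1,"dx":-1,"dy":0,"dz":0,"ax":0,"ay":0,"az":0},{"claw":1,"dx":-1,"dy":0,"dz":0,"ax":0,"ay":0,"az":0},{"claw":1,"dx":-1,"dy":0,"dz":0,"ax":0,"ay":0,"az":0},{"claw":1,"dx":-1,"dy":0,"dz":0,"ax":0,"ay":0,"az":0},{"claw":1,"dx":-1,"dy":0,"dz":0,"ax":0,"ay":0,"az":0},{"claw":1,"dx":-1,"dy":0,"dz":0,"ax":0,"ay":0,"az":0},{"claw":1,"dx":-0.8,"dy":0,"dz":0,"ax":0,"ay":0,"az":-0.5},{"claw":1,"dx":-0.4,"dy":0,"dz":0,"ax":0,"ay":0,"az":-1}]' 40
python3 -m crank '[{"claw":1,"dx":0,"dy":0,"dz":0,"ax":0,"ay":0,"az":-1},{"claw":1,"dx":0,"dy":0,"dz":0,"ax":0,"ay":0,"az":-1},{"claw":1,"dx":0,"dy":0,"dz":0,"ax":0,"ay":0,"az":-1},{"claw":1,"dx":0,"dy":0,"dz":0,"ax":0,"ay":0,"az":-1},{"claw":1,"dx":0,"dy":0,"dz":0,"ax":0,"ay":0,"az":-1},{"claw":1,"dx":0,"dy":0,"dz":0,"ax":0,"ay":0,"az":-1},{"claw":1,"dx":0,"dy":0,"dz":0,"ax":0,"ay":0,"az":-1},{"claw":1,"dx":0,"dy":0,"dz":0,"ax":0,"ay":0,"az":-1}]' 40 >/dev/null
python3 -m crank '[{"claw":1,"dx":0,"dy":0,"dz":0,"ax":0,"ay":0,"az":-1},{"claw":1,"dx":0,"dy":0,"dz":0,"ax":0,"ay":0,"az":-1},{"claw":1,"dx":0,"dy":0,"dz":0,"ax":0,"ay":0,"az":-1},{"claw":1,"dx":0,"dy":0,"dz":0,"ax":0,"ay":0,"az":-1},{"claw":1,"dx":0,"dy":0,"dz":0,"ax":0,"ay":0,"az":-1},{"claw":1,"dx":0,"dy":0,"dz":0,"ax":0,"ay":0,"az":-1},{"claw":1,"dx":0,"dy":0,"dz":0,"ax":0,"ay":0,"az":-0.5},{"claw":1,"dx":0,"dy":0,"dz":0,"ax":0,"ay":0,"az":0}]' 40
python3 -c "
from h import *; go(.50,.03,.026,88.4)"
```

```text
time: 12.73
ee_pos: [0.5259, 0.2454, 0.1793]
eef_rot: [0.751, 0.66, 0.001, -0.0]
ft_force: [0.0, -0.9, -5.9]
width: 0.0679
grip_force: 40.0
time: 13.4
ee_pos: [0.4969, 0.0253, 0.1778]
eef_rot: [0.7, 0.715, -0.001, -0.0]
ft_force: [0.3, -0.2, -5.7]
width: 0.0675
grip_force: 40.0
time: 14.73
ee_pos: [0.4975, 0.0292, 0.1778]
eef_rot: [0.013, 1.0, -0.0, -0.001]
ft_force: [-0.1, 0.1, -5.5]
width: 0.0678
grip_force: 40.0
t 14.73 pos [0.4975 0.0292 0.1778] head 88.5 tilt 0.1 j7 1.37
d(3cm) [-0.09  0.03  5.06] az(6deg) 0.02 width 0.0678 F [-0.1  0.1 -5.5] grip 40.0
```

```bash

python3 -m crank '[{"claw":1,"dx":0,"dy":0,"dz":0.7,"ax":0,"ay":0,"az":0},{"claw":1,"dx":0,"dy":0,"dz":0.9,"ax":0,"ay":0,"az":0},{"claw":1,"dx":0,"dy":0,"dz":0.9,"ax":0,"ay":0,"az":0},{"claw":1,"dx":0,"dy":0,"dz":0.9,"ax":0,"ay":0,"az":0},{"claw":1,"dx":0,"dy":0,"dz":0.7,"ax":0,"ay":0,"az":0},{"claw":1,"dx":0,"dy":0,"dz":0.5,"ax":0,"ay":0,"az":0},{"claw":1,"dx":0,"dy":0,"dz":0.2,"ax":0,"ay":0,"az":0},{"claw":1,"dx":0,"dy":0,"dz":0.1,"ax":0,"ay":0,"az":0}]' 40
python3 -m crank '[{"claw":1,"dx":0,"dy":0,"dz":0.1,"ax":0,"ay":0,"az":0},{"claw":1,"dx":0,"dy":0,"dz":0,"ax":0,"ay":0,"az":0},{"claw":1,"dx":0,"dy":0,"dz":0,"ax":0,"ay":0,"az":0}]' 40
python3 -c "
from h import *; go(.50,.03,.026,88.4)"
```

```text
time: 15.4
ee_pos: [0.4974, 0.0295, 0.0307]
eef_rot: [0.015, 1.0, -0.0, -0.001]
ft_force: [-1.1, 0.4, -5.1]
width: 0.0678
grip_force: 40.0
time: 15.65
ee_pos: [0.4991, 0.0299, 0.0298]
eef_rot: [0.014, 1.0, 0.0, 0.001]
ft_force: [-0.1, 0.3, -5.0]
width: 0.0679
grip_force: 40.0
t 15.65 pos [0.4991 0.0299 0.0298] head 88.35 tilt 0.08 j7 1.33
d(3cm) [-0.03  0.    0.13] az(6deg) -0.01 width 0.0679 F [-0.1  0.3 -5. ] grip 40.0
```

```bash

python3 -m crank '[{"claw":1,"dx":0,"dy":0,"dz":0.12,"ax":0,"ay":0,"az":0},{"claw":1,"dx":0,"dy":0,"dz":0.05,"ax":0,"ay":0,"az":0},{"claw":1,"dx":0,"dy":0,"dz":0,"ax":0,"ay":0,"az":0}]' 40
python3 -m crank '[{"claw":-0.9,"dx":0,"dy":0,"dz":0,"ax":0,"ay":0,"az":0},{"claw":-0.9,"dx":0,"dy":0,"dz":0,"ax":0,"ay":0,"az":0},{"claw":-0.9,"dx":0,"dy":0,"dz":0,"ax":0,"ay":0,"az":0}]' 40
python3 -c "
from h import *; go(.50,.03,.12,-1.6)"
```

```text
time: 15.9
ee_pos: [0.5, 0.03, 0.0271]
eef_rot: [0.014, 1.0, -0.0, 0.001]
ft_force: [-12.9, -1.2, 30.0]
width: 0.0679
grip_force: 40.0
time: 16.15
ee_pos: [0.4994, 0.03, 0.0247]
eef_rot: [0.014, 1.0, 0.0, 0.001]
ft_force: [-0.8, -0.2, -1.0]
width: 0.079
grip_force: 0.0
t 16.15 pos [0.4994 0.03   0.0247] head 88.37 tilt 0.12 j7 1.32
d(3cm) [-0.03  0.   -3.18] az(6deg) 15.0 width 0.079 F [-0.8 -0.2 -1. ] grip 0.0
```

```bash

python3 -m crank '[{"claw":-0.9,"dx":0,"dy":0,"dz":-0.5,"ax":0,"ay":0,"az":0},{"claw":-1,"dx":0,"dy":0,"dz":-1,"ax":0,"ay":0,"az":0},{"claw":-1,"dx":0,"dy":0,"dz":-1,"ax":0,"ay":0,"az":0},{"claw":-1,"dx":0,"dy":0,"dz":-0.8,"ax":0,"ay":0,"az":0},{"claw":-1,"dx":0,"dy":0,"dz":0,"ax":0,"ay":0,"az":1},{"claw":-1,"dx":0,"dy":0,"dz":0,"ax":0,"ay":0,"az":1},{"claw":-1,"dx":0,"dy":0,"dz":0,"ax":0,"ay":0,"az":1},{"claw":-1,"dx":0,"dy":0,"dz":0,"ax":0,"ay":0,"az":1}]' 40 >/dev/null
python3 -m crank '[{"claw":-1,"dx":0,"dy":0,"dz":0,"ax":0,"ay":0,"az":1},{"claw":-1,"dx":0,"dy":0,"dz":0,"ax":0,"ay":0,"az":1},{"claw":-1,"dx":0,"dy":0,"dz":0,"ax":0,"ay":0,"az":1},{"claw":-1,"dx":0,"dy":0,"dz":0,"ax":0,"ay":0,"az":1},{"claw":-1,"dx":0,"dy":0,"dz":0,"ax":0,"ay":0,"az":1},{"claw":-1,"dx":0,"dy":0,"dz":0,"ax":0,"ay":0,"az":1},{"claw":-1,"dx":0,"dy":0,"dz":0,"ax":0,"ay":0,"az":1},{"claw":-1,"dx":0,"dy":0,"dz":0,"ax":0,"ay":0,"az":1}]' 40 >/dev/null
python3 -m crank '[{"claw":-1,"dx":0,"dy":0,"dz":0,"ax":0,"ay":0,"az":1},{"claw":-1,"dx":0,"dy":0,"dz":0,"ax":0,"ay":0,"az":1},{"claw":-1,"dx":0,"dy":0,"dz":0,"ax":0,"ay":0,"az":1},{"claw":-1,"dx":0,"dy":0,"dz":0,"ax":0,"ay":0,"az":0},{"claw":-1,"dx":0,"dy":0,"dz":0,"ax":0,"ay":0,"az":0}]' 40 >/dev/null
python3 -c "
from h import *; go(.5,.03,.027,-1.6)
c=save('side','pics/side3.png'); h=cv2.cvtColor(c['color'],cv2.COLOR_RGB2HSV)
"
```

```text
t 17.9 pos [0.4987 0.03   0.123 ] head -1.43 tilt 0.03 j7 -0.19
d(3cm) [0.   0.04 3.2 ] az(6deg) 0.03 width 0.0868 F [-0.5 -1.3  0.7] grip 0.0
```

```bash

python3 -m crank '[{"claw":-1,"dx":0,"dy":0.04,"dz":0.7,"ax":0,"ay":0,"az":0},{"claw":-1,"dx":0,"dy":0,"dz":0.9,"ax":0,"ay":0,"az":0},{"claw":-1,"dx":0,"dy":0,"dz":0.8,"ax":0,"ay":0,"az":0},{"claw":-1,"dx":0,"dy":0,"dz":0.5,"ax":0,"ay":0,"az":0},{"claw":-1,"dx":0,"dy":0,"dz":0.3,"ax":0,"ay":0,"az":0},{"claw":-1,"dx":0,"dy":0,"dz":0,"ax":0,"ay":0,"az":0}]' 40 >/dev/null
python3 -m crank '[{"claw":1,"dx":0,"dy":0,"dz":0,"ax":0,"ay":0,"az":0},{"claw":1,"dx":0,"dy":0,"dz":0,"ax":0,"ay":0,"az":0},{"claw":1,"dx":0,"dy":0,"dz":0,"ax":0,"ay":0,"az":0},{"claw":1,"dx":0,"dy":0,"dz":0,"ax":0,"ay":0,"az":0},{"claw":1,"dx":0,"dy":0,"dz":0,"ax":0,"ay":0,"az":0},{"claw":1,"dx":0,"dy":0,"dz":0,"ax":0,"ay":0,"az":0},{"claw":1,"dx":0,"dy":0,"dz":0,"ax":0,"ay":0,"az":0},{"claw":1,"dx":0,"dy":0,"dz":0,"ax":0,"ay":0,"az":0}]' 40
python3 -m crank '[{"claw":1,"dx":0,"dy":0,"dz":0,"ax":0,"ay":0,"az":0},{"claw":1,"dx":0,"dy":0,"dz":0,"ax":0,"ay":0,"az":0},{"claw":1,"dx":0,"dy":0,"dz":0,"ax":0,"ay":0,"az":0}]' 40
python3 -c "
from h import *; go(.461,-.128,.16,-1.6)"
```

```text
time: 19.12
ee_pos: [0.5003, 0.0299, 0.0273]
eef_rot: [0.717, 0.697, 0.001, 0.0]
ft_force: [1.2, -0.7, 1.0]
width: 0.0458
grip_force: 40.0
time: 19.37
ee_pos: [0.5003, 0.0299, 0.0273]
eef_rot: [0.717, 0.697, 0.001, 0.0]
ft_force: [1.9, 0.1, 2.3]
width: 0.0457
grip_force: 40.0
t 19.37 pos [0.5003 0.0299 0.0273] head -1.62 tilt 0.08 j7 -0.21
d(3cm) [-5.3  -1.16 -4.43] az(6deg) -0.0 width 0.0457 F [1.9 0.1 2.3] grip 40.0
```

```bash

python3 -m crank '[{"claw":1,"dx":0,"dy":0,"dz":-0.5,"ax":0,"ay":0,"az":0},{"claw":1,"dx":0,"dy":0,"dz":-0.9,"ax":0,"ay":0,"az":0},{"claw":1,"dx":0,"dy":0,"dz":-1,"ax":0,"ay":0,"az":0},{"claw":1,"dx":0,"dy":0,"dz":-1,"ax":0,"ay":0,"az":0},{"claw":1,"dx":-0.3,"dy":-0.1,"dz":-0.7,"ax":0,"ay":0,"az":0},{"claw":1,"dx":-0.7,"dy":-0.2,"dz":-0.3,"ax":0,"ay":0,"az":0},{"claw":1,"dx":-1,"dy":-0.2,"dz":0,"ax":0,"ay":0,"az":0},{"claw":1,"dx":-1,"dy":-0.2,"dz":0,"ax":0,"ay":0,"az":0}]' 40 >/dev/null
python3 -m crank '[{"claw":1,"dx":-1,"dy":-0.2,"dz":0,"ax":0,"ay":0,"az":0},{"claw":1,"dx":-0.8,"dy":-0.2,"dz":0,"ax":0,"ay":0,"az":0},{"claw":1,"dx":-0.5,"dy":0,"dz":0,"ax":0,"ay":0,"az":0},{"claw":1,"dx":0,"dy":0,"dz":0,"ax":0,"ay":0,"az":0},{"claw":1,"dx":0,"dy":0,"dz":0,"ax":0,"ay":0,"az":0},{"claw":1,"dx":0,"dy":0,"dz":0,"ax":0,"ay":0,"az":0}]' 40
python3 - <<'E'
from h import *
go(.464,-.128,.034,-1.6); s=r.read_state()
w=r.camera("side"); h=cv2.cvtColor(w["color"],cv2.COLOR_RGB2HSV); cv2.imwrite("pics/s4.png",w["color"][:,:,::-1])
b=np.load("pics/side.npz")["color"]
for im in (b,w["color"]):
  h=cv2.cvtColor(im,cv2.COLOR_RGB2HSV)
  m=cv2.inRange(h,(0,150,40),(8,255,255))|cv2.inRange(h,(172,150,40),(180,255,255)); m[:140]=0; m[230:]=0; m[:,:290]=0; m[:,385:]=0
  c=max(cv2.findContours(m,0,cv2.CHAIN_APPROX_NONE)[0],key=cv2.contourArea); print(cv2.approxPolyDP(cv2.convexHull(c),3,True)[:,0].tolist())
E
```

```text
time: 20.53
ee_pos: [0.4616, -0.1271, 0.1581]
eef_rot: [0.717, 0.697, -0.0, -0.001]
ft_force: [-0.5, 1.0, -6.1]
width: 0.0458
grip_force: 40.0
t 20.53 pos [ 0.4616 -0.1271  0.1581] head -1.58 tilt 0.12 j7 0.15
d(3cm) [-0.03  0.09  4.14] az(6deg) 0.0 width 0.0458 F [-0.5  1.  -6.1] grip 40.0
[[329, 152], [376, 188], [372, 207], [347, 224], [302, 186], [303, 168]]
[[329, 152], [376, 188], [372, 207], [347, 224], [302, 186], [303, 168]]
```

```bash

python3 -m crank '[{"claw":1,"dx":0,"dy":0.09,"dz":0.5,"ax":0,"ay":0,"az":0},{"claw":1,"dx":0,"dy":0,"dz":0.7,"ax":0,"ay":0,"az":0},{"claw":1,"dx":0,"dy":0,"dz":0.7,"ax":0,"ay":0,"az":0},{"claw":1,"dx":0,"dy":0,"dz":0.7,"ax":0,"ay":0,"az":0},{"claw":1,"dx":0,"dy":0,"dz":0.6,"ax":0,"ay":0,"az":0},{"claw":1,"dx":0,"dy":0,"dz":0.4,"ax":0,"ay":0,"az":0},{"claw":1,"dx":0,"dy":0,"dz":0.3,"ax":0,"ay":0,"az":0},{"claw":1,"dx":0,"dy":0,"dz":0.1,"ax":0,"ay":0,"az":0}]' 40
python3 -m crank '[{"claw":1,"dx":0,"dy":0,"dz":0.05,"ax":0,"ay":0,"az":0},{"claw":1,"dx":0,"dy":0,"dz":0.05,"ax":0,"ay":0,"az":0},{"claw":1,"dx":0,"dy":0,"dz":0.05,"ax":0,"ay":0,"az":0},{"claw":1,"dx":0,"dy":0,"dz":0,"ax":0,"ay":0,"az":0}]' 40
python3 -c "
from h import *; go(.464,-.128,.0313,-1.6)"
```

```text
time: 21.25
ee_pos: [0.4642, -0.1272, 0.0375]
eef_rot: [0.717, 0.698, -0.001, -0.001]
ft_force: [-0.5, 0.2, -5.1]
width: 0.046
grip_force: 40.0
time: 21.58
ee_pos: [0.4653, -0.1282, 0.0348]
eef_rot: [0.717, 0.697, 0.0, 0.0]
ft_force: [-1.3, 1.0, -5.3]
width: 0.046
grip_force: 40.0
t 21.58 pos [ 0.4653 -0.1282  0.0348] head -1.61 tilt 0.05 j7 0.16
d(3cm) [ 0.   -0.04  0.12] az(6deg) -0.0 width 0.046 F [-1.3  1.  -5.3] grip 40.0
```

```bash

python3 -m crank '[{"claw":1,"dx":0,"dy":-0.04,"dz":0.06,"ax":0,"ay":0,"az":0},{"claw":1,"dx":0,"dy":0,"dz":0.04,"ax":0,"ay":0,"az":0},{"claw":1,"dx":0,"dy":0,"dz":0,"ax":0,"ay":0,"az":0}]' 40
python3 -m crank '[{"claw":1,"dx":0,"dy":0,"dz":0.03,"ax":0,"ay":0,"az":0},{"claw":1,"dx":0,"dy":0,"dz":0,"ax":0,"ay":0,"az":0}]' 40
python3 -c "
from h import *; go(.464,-.128,.0313,-1.6)"
```

```text
time: 21.83
ee_pos: [0.4636, -0.1282, 0.0313]
eef_rot: [0.717, 0.697, 0.0, -0.0]
ft_force: [-0.0, 0.6, -5.2]
width: 0.0458
grip_force: 40.0
time: 22.0
ee_pos: [0.4637, -0.1282, 0.0312]
eef_rot: [0.717, 0.697, -0.0, -0.0]
ft_force: [-4.4, 0.4, 6.8]
width: 0.0456
grip_force: 40.0
t 22.0 pos [ 0.4637 -0.1282  0.0312] head -1.63 tilt 0.01 j7 0.16
d(3cm) [ 0.01  0.01 -0.  ] az(6deg) -0.0 width 0.0456 F [-4.4  0.4  6.8] grip 40.0
```

```bash

python3 -m crank '[{"claw":-0.2,"dx":0,"dy":0,"dz":0,"ax":0,"ay":0,"az":0},{"claw":-0.2,"dx":0,"dy":0,"dz":0,"ax":0,"ay":0,"az":0},{"claw":-0.2,"dx":0,"dy":0,"dz":0,"ax":0,"ay":0,"az":0},{"claw":-0.2,"dx":0,"dy":0,"dz":0,"ax":0,"ay":0,"az":0}]' 40
python3 -m crank '[{"claw":-0.2,"dx":0,"dy":0,"dz":-0.4,"ax":0,"ay":0,"az":0},{"claw":-0.2,"dx":0,"dy":0,"dz":-0.7,"ax":0,"ay":0,"az":0},{"claw":-0.2,"dx":0,"dy":0,"dz":-1,"ax":0,"ay":0,"az":0},{"claw":-0.2,"dx":0,"dy":0,"dz":-1,"ax":0,"ay":0,"az":0},{"claw":-1,"dx":0,"dy":0,"dz":-1,"ax":0,"ay":0,"az":0},{"claw":-1,"dx":0,"dy":0,"dz":-0.5,"ax":0,"ay":0,"az":0},{"claw":-1,"dx":0,"dy":0,"dz":-0.2,"ax":0,"ay":0,"az":0},{"claw":-1,"dx":0,"dy":0,"dz":0,"ax":0,"ay":0,"az":0}]' 20
python3 - <<'E'
from h import *
w=dict(np.load("pics/wrist.npz")); s=dict(ee_pos=[.62464,0,.23274],eef_rot=[.70709,.70712,-.0005,-.0005])
h=cv2.cvtColor(w["color"],cv2.COLOR_RGB2HSV); m=cv2.inRange(h,(0,0,130),(180,75,255)); m|=cv2.inRange(h,(100,0,100),(180,255,255))
z=np.zeros_like(m); z[135:232,295:392]=m[135:232,295:392]; z=cv2.morphologyEx(z,cv2.MORPH_CLOSE,np.ones((5,5)))
c=max(cv2.findContours(z,0,cv2.CHAIN_APPROX_NONE)[0],key=cv2.contourArea)
W=np.array([wray(w,s,*q,.01)[:2] for q in c[:,0]])*1000; R=cv2.minAreaRect(W.astype(np.float32)); print(R)
go(.697,.004,.16,-36)
E
```

```text
time: 22.33
ee_pos: [0.4641, -0.1282, 0.0308]
eef_rot: [0.717, 0.697, 0.0, 0.0]
ft_force: [0.3, 0.3, -0.6]
width: 0.0518
grip_force: 0.0
time: 23.0
ee_pos: [0.4645, -0.1283, 0.1757]
eef_rot: [0.717, 0.697, 0.001, 0.001]
ft_force: [-0.1, -0.7, 0.2]
width: 0.0711
grip_force: 0.0
((698.5781860351562, 2.1042861938476562), (66.85444641113281, 77.91321563720703), 54.924285888671875)
t 23.0 pos [ 0.4645 -0.1283  0.1757] head -1.62 tilt 0.15 j7 0.15
d(3cm) [4.63 7.62 0.54] az(6deg) 5.73 width 0.0711 F [-0.1 -0.7  0.2] grip 0.0
```

```bash

python3 -m crank '[{"claw":-1,"dx":0.5,"dy":0.8,"dz":0,"ax":0,"ay":0,"az":0},{"claw":-1,"dx":0.6,"dy":1,"dz":0,"ax":0,"ay":0,"az":0},{"claw":-1,"dx":0.6,"dy":1,"dz":0,"ax":0,"ay":0,"az":0},{"claw":-1,"dx":0.6,"dy":1,"dz":0,"ax":0,"ay":0,"az":0},{"claw":-1,"dx":0.6,"dy":1,"dz":0,"ax":0,"ay":0,"az":0},{"claw":-1,"dx":0.6,"dy":1,"dz":0,"ax":0,"ay":0,"az":0},{"claw":-1,"dx":0.6,"dy":1,"dz":0,"ax":0,"ay":0,"az":0},{"claw":-1,"dx":0.5,"dy":0.9,"dz":0,"ax":0,"ay":0,"az":0}]' 20 >/dev/null
python3 -m crank '[{"claw":-1,"dx":0,"dy":0,"dz":0,"ax":0,"ay":0,"az":1},{"claw":-1,"dx":0,"dy":0,"dz":0,"ax":0,"ay":0,"az":1},{"claw":-1,"dx":0,"dy":0,"dz":0,"ax":0,"ay":0,"az":1},{"claw":-1,"dx":0,"dy":0,"dz":0,"ax":0,"ay":0,"az":1},{"claw":-1,"dx":0,"dy":0,"dz":0,"ax":0,"ay":0,"az":1},{"claw":-1,"dx":0,"dy":0,"dz":0,"ax":0,"ay":0,"az":0.56},{"claw":-1,"dx":0,"dy":0,"dz":0,"ax":0,"ay":0,"az":0},{"claw":-1,"dx":0,"dy":0,"dz":0,"ax":0,"ay":0,"az":0}]' 20 >/dev/null
python3 - <<'E'
from h import *
go(.6983,.0025,.016,-35)
save("scene","pics/scene5.png")
E
```

```text
t 24.33 pos [0.698  0.0033 0.1726] head -34.85 tilt 0.13 j7 -0.65
d(3cm) [-0.01  0.03  5.22] az(6deg) 0.02 width 0.0873 F [ 0.5 -0.7 -0.3] grip 0.0
```

View pics/scene5.png

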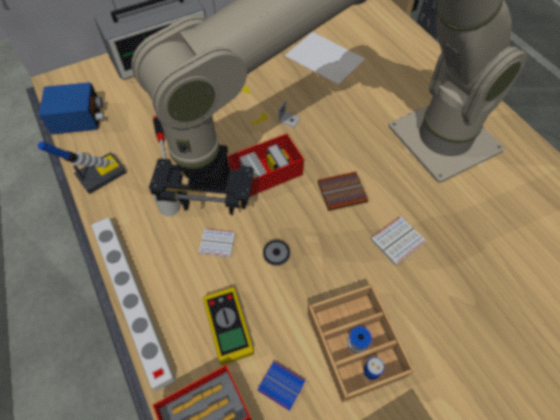

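The scene shows both parts standing side by side in the box at (262,160), and the board still at (217,242). Nothing else has moved.

```bash

python3 -m crank '[{"claw":-1,"dx":0,"dy":0,"dz":0.7,"ax":0,"ay":0,"az":0},{"claw":-1,"dx":0,"dy":0,"dz":0.9,"ax":0,"ay":0,"az":0},{"claw":-1,"dx":0,"dy":0,"dz":0.9,"ax":0,"ay":0,"az":0},{"claw":-1,"dx":0,"dy":0,"dz":0.9,"ax":0,"ay":0,"az":0},{"claw":-1,"dx":0,"dy":0,"dz":0.8,"ax":0,"ay":0,"az":0},{"claw":-1,"dx":0,"dy":0,"dz":0.5,"ax":0,"ay":0,"az":0},{"claw":-1,"dx":0,"dy":0,"dz":0.3,"ax":0,"ay":0,"az":0},{"claw":-1,"dx":0,"dy":0,"dz":0.15,"ax":0,"ay":0,"az":0}]' 15 
python3 -m crank '[{"claw":-1,"dx":0,"dy":0,"dz":0,"ax":0,"ay":0,"az":0},{"claw":-1,"dx":0,"dy":0,"dz":0,"ax":0,"ay":0,"az":0}]' 15 
python3 -c "
from h import *; go(.6985,.0022,.0140,-35)"
```

```text
time: 25.05
ee_pos: [0.6981, 0.0032, 0.0187]
eef_rot: [0.887, 0.462, -0.001, -0.0]
ft_force: [-0.0, -0.5, -0.3]
width: 0.0868
grip_force: 0.0
time: 25.22
ee_pos: [0.6994, 0.0032, 0.0212]
eef_rot: [0.887, 0.462, 0.001, 0.0]
ft_force: [0.0, 0.1, 0.3]
width: 0.0869
grip_force: 0.0
t 25.22 pos [0.6994 0.0032 0.0212] head -34.97 tilt 0.1 j7 -0.64
d(3cm) [-0.05 -0.    0.24] az(6deg) 0.01 width 0.0869 F [0.  0.1 0.3] grip 0.0
```

```bash

python3 -m crank '[{"claw":-1,"dx":0,"dy":0,"dz":0.15,"ax":0,"ay":0,"az":0},{"claw":-1,"dx":0,"dy":0,"dz":0.09,"ax":0,"ay":0,"az":0},{"claw":-1,"dx":0,"dy":0,"dz":0,"ax":0,"ay":0,"az":0},{"claw":1,"dx":0,"dy":0,"dz":0,"ax":0,"ay":0,"az":0},{"claw":1,"dx":0,"dy":0,"dz":0,"ax":0,"ay":0,"az":0},{"claw":1,"dx":0,"dy":0,"dz":0,"ax":0,"ay":0,"az":0},{"claw":1,"dx":0,"dy":0,"dz":0,"ax":0,"ay":0,"az":0},{"claw":1,"dx":0,"dy":0,"dz":0,"ax":0,"ay":0,"az":0}]' 15 
python3 -c "
from h import *; go(.497,-.129,.15,-1.6)"
```

```text
time: 25.88
ee_pos: [0.6987, 0.0033, 0.0131]
eef_rot: [0.887, 0.462, 0.0, 0.0]
ft_force: [-1.0, -0.4, 2.0]
width: 0.0754
grip_force: 15.0
t 25.88 pos [0.6987 0.0033 0.0131] head -34.98 tilt 0.03 j7 -0.64
d(3cm) [-7.47 -2.98 -4.57] az(6deg) -5.56 width 0.0754 F [-1.  -0.4  2. ] grip 15.0
```

```bash

python3 -m crank '[{"claw":1,"dx":0,"dy":0,"dz":-0.5,"ax":0,"ay":0,"az":0},{"claw":1,"dx":0,"dy":0,"dz":-0.9,"ax":0,"ay":0,"az":0},{"claw":1,"dx":0,"dy":0,"dz":-1,"ax":0,"ay":0,"az":0},{"claw":1,"dx":0,"dy":0,"dz":-1,"ax":0,"ay":0,"az":0},{"claw":1,"dx":0,"dy":0,"dz":-1,"ax":0,"ay":0,"az":0},{"claw":1,"dx":0,"dy":0,"dz":-0.4,"ax":0,"ay":0,"az":-0.56},{"claw":1,"dx":0,"dy":0,"dz":0,"ax":0,"ay":0,"az":-1},{"claw":1,"dx":0,"dy":0,"dz":0,"ax":0,"ay":0,"az":-1}]' 15 >/dev/null
python3 -m crank '[{"claw":1,"dx":0,"dy":0,"dz":0,"ax":0,"ay":0,"az":-1},{"claw":1,"dx":0,"dy":0,"dz":0,"ax":0,"ay":0,"az":-1},{"claw":1,"dx":0,"dy":0,"dz":0,"ax":0,"ay":0,"az":-1},{"claw":1,"dx":-0.4,"dy":-0.6,"dz":0,"ax":0,"ay":0,"az":0},{"claw":1,"dx":-0.7,"dy":-1,"dz":0,"ax":0,"ay":0,"az":0},{"claw":1,"dx":-0.7,"dy":-1,"dz":0,"ax":0,"ay":0,"az":0},{"claw":1,"dx":-0.7,"dy":-1,"dz":0,"ax":0,"ay":0,"az":0},{"claw":1,"dx":-0.7,"dy":-1,"dz":0,"ax":0,"ay":0,"az":0}]' 15 >/dev/null
python3 -m crank '[{"claw":1,"dx":-0.7,"dy":-1,"dz":0,"ax":0,"ay":0,"az":0},{"claw":1,"dx":-0.6,"dy":-0.8,"dz":0,"ax":0,"ay":0,"az":0},{"claw":1,"dx":0,"dy":0,"dz":0,"ax":0,"ay":0,"az":0},{"claw":1,"dx":0,"dy":0,"dz":0,"ax":0,"ay":0,"az":0},{"claw":1,"dx":0,"dy":0,"dz":0,"ax":0,"ay":0,"az":0}]' 15 >/dev/null
python3 -c "
from h import *; go(.4985,-.129,.07,-1.6)"
```

```text
t 27.63 pos [ 0.5034 -0.1259  0.1579] head -1.61 tilt 0.1 j7 0.13
d(3cm) [-0.11 -0.17  2.93] az(6deg) -0.0 width 0.0759 F [0.8 0.1 0.2] grip 15.0
```

```bash

python3 -m crank '[{"claw":1,"dx":-0.11,"dy":-0.17,"dz":0.3,"ax":0,"ay":0,"az":0},{"claw":1,"dx":0,"dy":0,"dz":0.6,"ax":0,"ay":0,"az":0},{"claw":1,"dx":0,"dy":0,"dz":0.6,"ax":0,"ay":0,"az":0},{"claw":1,"dx":0,"dy":0,"dz":0.6,"ax":0,"ay":0,"az":0},{"claw":1,"dx":0,"dy":0,"dz":0.4,"ax":0,"ay":0,"az":0},{"claw":1,"dx":0,"dy":0,"dz":0.2,"ax":0,"ay":0,"az":0},{"claw":1,"dx":0,"dy":0,"dz":0.05,"ax":0,"ay":0,"az":0},{"claw":1,"dx":0,"dy":0,"dz":0,"ax":0,"ay":0,"az":0}]' 15
python3 -m crank '[{"claw":1,"dx":0,"dy":0,"dz":0,"ax":0,"ay":0,"az":0}]' 15 >/dev/null
python3 -c "
from h import *; go(.4985,-.129,.0695,-1.6)"
```

```text
time: 28.3
ee_pos: [0.4977, -0.1291, 0.074]
eef_rot: [0.717, 0.697, -0.0, -0.0]
ft_force: [0.8, 0.1, -0.3]
width: 0.0758
grip_force: 15.0
t 28.38 pos [ 0.4982 -0.1293  0.0749] head -1.6 tilt 0.05 j7 0.15
d(3cm) [0.01 0.01 0.18] az(6deg) 0.0 width 0.0757 F [-0.  -0.2 -0.9] grip 15.0
```

```bash

python3 -m crank '[{"claw":1,"dx":0,"dy":0,"dz":0.06,"ax":0,"ay":0,"az":0},{"claw":1,"dx":0,"dy":0,"dz":0.06,"ax":0,"ay":0,"az":0},{"claw":1,"dx":0,"dy":0,"dz":0.04,"ax":0,"ay":0,"az":0},{"claw":1,"dx":0,"dy":0,"dz":0,"ax":0,"ay":0,"az":0},{"claw":1,"dx":0,"dy":0,"dz":0,"ax":0,"ay":0,"az":0}]' 15
python3 -c "
from h import *; go(.4985,-.129,.0695,-1.6)"
```

```text
time: 28.8
ee_pos: [0.4976, -0.1294, 0.0696]
eef_rot: [0.717, 0.697, 0.0, 0.0]
ft_force: [-0.3, 0.1, -0.5]
width: 0.0756
grip_force: 15.0
t 28.8 pos [ 0.4976 -0.1294  0.0696] head -1.62 tilt 0.01 j7 0.15
d(3cm) [0.01 0.03 0.  ] az(6deg) -0.0 width 0.0756 F [-0.3  0.1 -0.5] grip 15.0
```

```bash

python3 -m crank '[{"claw":-0.95,"dx":0,"dy":0,"dz":0,"ax":0,"ay":0,"az":0},{"claw":-0.95,"dx":0,"dy":0,"dz":0,"ax":0,"ay":0,"az":0},{"claw":-0.95,"dx":0,"dy":0,"dz":0,"ax":0,"ay":0,"az":0},{"claw":-0.95,"dx":0,"dy":0,"dz":-0.3,"ax":0,"ay":0,"az":0},{"claw":-0.95,"dx":0,"dy":0,"dz":-0.6,"ax":0,"ay":0,"az":0},{"claw":-0.95,"dx":0,"dy":0,"dz":-1,"ax":0,"ay":0,"az":0},{"claw":-1,"dx":0,"dy":0,"dz":-1,"ax":0,"ay":0,"az":0},{"claw":-1,"dx":0.3,"dy":0,"dz":-0.6,"ax":0,"ay":0,"az":-0.27}]' 15
python3 -m crank '[{"claw":-1,"dx":1,"dy":0,"dz":0,"ax":0,"ay":0,"az":0},{"claw":-1,"dx":1,"dy":-0.1,"dz":0,"ax":0,"ay":0,"az":0},{"claw":-1,"dx":0.8,"dy":-0.1,"dz":0,"ax":0,"ay":0,"az":0},{"claw":-1,"dx":0,"dy":0,"dz":0,"ax":0,"ay":0,"az":0},{"claw":-1,"dx":0,"dy":0,"dz":0,"ax":0,"ay":0,"az":0}]'
python3 - <<'E'
from h import *
go(.49,-.04,.028,0)
b=save("side","pics/s6.png"); cv2.imwrite("pics/s6c.png",cv2.resize(b["color"][110:240,270:460,::-1],None,fx=4,fy=4,interpolation=cv2.INTER_CUBIC))
E
```

```text
time: 29.47
ee_pos: [0.4986, -0.1221, 0.1784]
eef_rot: [0.708, 0.706, 0.001, 0.002]
ft_force: [0.4, -0.5, 0.9]
width: 0.0866
grip_force: 0.0
time: 29.88
ee_pos: [0.492, -0.0352, 0.1753]
eef_rot: [0.706, 0.708, 0.0, 0.0]
ft_force: [0.9, -0.1, 0.2]
width: 0.0873
grip_force: 0.0
t 29.88 pos [ 0.492  -0.0352  0.1753] head 0.16 tilt 0.06 j7 -0.02
d(3cm) [-0.16 -0.07  4.91] az(6deg) 0.03 width 0.0873 F [ 0.9 -0.1  0.2] grip 0.0
```

View pics/s6c.png

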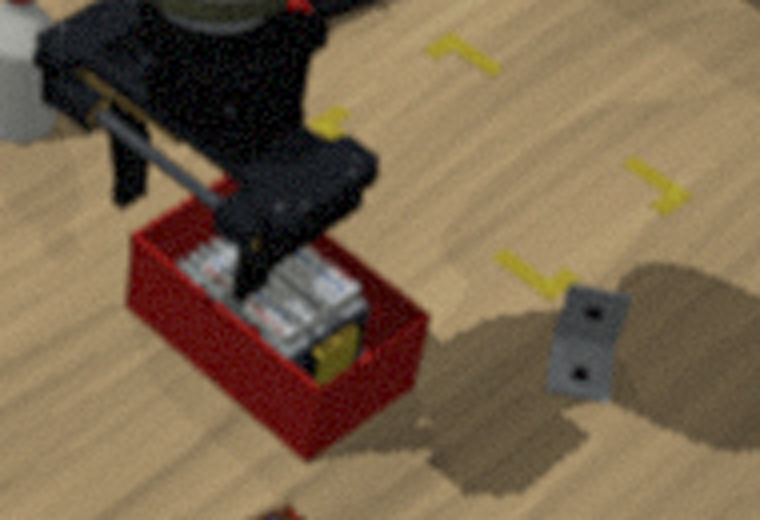

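The crop shows the board lying flat on the two parts inside the box. The tape corners are clear, and the bracket is beside the near corner at crop (588,345), outside the push path.

```bash

python3 -m crank '[{"claw":-1,"dx":0,"dy":0,"dz":0.6,"ax":0,"ay":0,"az":0},{"claw":-1,"dx":0,"dy":0,"dz":1,"ax":0,"ay":0,"az":0},{"claw":-1,"dx":0,"dy":0,"dz":1,"ax":0,"ay":0,"az":0},{"claw":-1,"dx":0,"dy":0,"dz":1,"ax":0,"ay":0,"az":0},{"claw":-1,"dx":0,"dy":0,"dz":0.8,"ax":0,"ay":0,"az":0},{"claw":-1,"dx":0,"dy":0,"dz":0.5,"ax":0,"ay":0,"az":0},{"claw":-1,"dx":0,"dy":0,"dz":0,"ax":0,"ay":0,"az":0},{"claw":-1,"dx":0,"dy":0,"dz":0,"ax":0,"ay":0,"az":0}]'
python3 -m crank '[{"claw":-1,"dx":-0.3,"dy":0,"dz":0,"ax":0,"ay":0,"az":0},{"claw":-1,"dx":-0.2,"dy":0,"dz":0,"ax":0,"ay":0,"az":0},{"claw":-1,"dx":-0.15,"dy":0,"dz":0,"ax":0,"ay":0,"az":0},{"claw":-1,"dx":-0.15,"dy":0,"dz":0,"ax":0,"ay":0,"az":0},{"claw":-1,"dx":-0.2,"dy":0.01,"dz":0,"ax":0,"ay":0,"az":0},{"claw":-1,"dx":-0.2,"dy":0.01,"dz":0,"ax":0,"ay":0,"az":0},{"claw":-1,"dx":-0.2,"dy":0.01,"dz":0,"ax":0,"ay":0,"az":0}]'
python3 -c "
from h import *; go(.505,-.3135,.028,0)"
```

```text
time: 30.6
ee_pos: [0.4916, -0.0376, 0.0275]
eef_rot: [0.708, 0.707, -0.001, -0.0]
ft_force: [0.4, 0.0, 1.0]
width: 0.0871
grip_force: 0.0
time: 31.18
ee_pos: [0.4928, -0.0766, 0.0279]
eef_rot: [0.707, 0.708, 0.001, -0.001]
ft_force: [-0.8, 9.3, 2.9]
width: 0.0872
grip_force: 4.3
t 31.18 pos [ 0.4928 -0.0766  0.0279] head 0.07 tilt 0.15 j7 0.06
d(3cm) [-7.9   0.4  -0.02] az(6deg) 0.01 width 0.0872 F [-0.8  9.3  2.9] grip 4.3
```

```bash

python3 -m crank '[{"claw":-1,"dx":-0.3,"dy":0.02,"dz":0,"ax":0,"ay":0,"az":0},{"claw":-1,"dx":-0.4,"dy":0.03,"dz":0,"ax":0,"ay":0,"az":0},{"claw":-1,"dx":-0.4,"dy":0.03,"dz":0,"ax":0,"ay":0,"az":0},{"claw":-1,"dx":-0.4,"dy":0.03,"dz":0,"ax":0,"ay":0,"az":0},{"claw":-1,"dx":-0.4,"dy":0.03,"dz":0,"ax":0,"ay":0,"az":0},{"claw":-1,"dx":-0.4,"dy":0.03,"dz":0,"ax":0,"ay":0,"az":0},{"claw":-1,"dx":-0.4,"dy":0.03,"dz":0,"ax":0,"ay":0,"az":0},{"claw":-1,"dx":-0.4,"dy":0.03,"dz":0,"ax":0,"ay":0,"az":0}]'
python3 -m crank '[{"claw":-1,"dx":-0.4,"dy":0.03,"dz":0,"ax":0,"ay":0,"az":0},{"claw":-1,"dx":-0.4,"dy":0.03,"dz":0,"ax":0,"ay":0,"az":0},{"claw":-1,"dx":-0.4,"dy":0.03,"dz":0,"ax":0,"ay":0,"az":0},{"claw":-1,"dx":-0.4,"dy":0.03,"dz":0,"ax":0,"ay":0,"az":0},{"claw":-1,"dx":-0.4,"dy":0.03,"dz":0,"ax":0,"ay":0,"az":0},{"claw":-1,"dx":-0.3,"dy":0.03,"dz":0,"ax":0,"ay":0,"az":0},{"claw":-1,"dx":-0.2,"dy":0.02,"dz":0,"ax":0,"ay":0,"az":0},{"claw":-1,"dx":0,"dy":0,"dz":0,"ax":0,"ay":0,"az":0}]'
python3 - <<'E'
from h import *
go(.505,-.3135,.028,0)
b=save("side","pics/s7.png"); cv2.imwrite("pics/s7c.png",cv2.resize(b["color"][90:240,290:460,::-1],None,fx=4,fy=4,interpolation=cv2.INTER_CUBIC))
E
```

```text
time: 31.85
ee_pos: [0.5002, -0.1697, 0.0279]
eef_rot: [0.706, 0.708, 0.001, -0.001]
ft_force: [-0.5, 10.6, 5.0]
width: 0.087
grip_force: 5.1
time: 32.52
ee_pos: [0.5062, -0.2463, 0.0278]
eef_rot: [0.707, 0.707, 0.001, -0.0]
ft_force: [0.7, 2.1, 1.4]
width: 0.087
grip_force: 1.0
t 32.52 pos [ 0.5062 -0.2463  0.0278] head 0.02 tilt 0.08 j7 0.4
d(3cm) [-2.24 -0.04 -0.01] az(6deg) 0.0 width 0.087 F [0.7 2.1 1.4] grip 1.0
```

View pics/s7c.png

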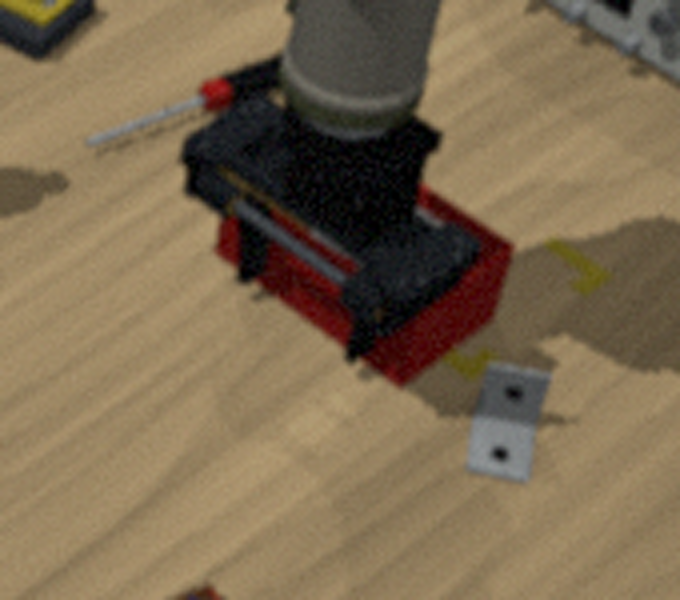

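The crop shows the box part-way, upright, with its near bottom corner at crop (402,384). It is clear of the bracket at (508,420).

```bash
python3 - <<'E'
from h import *
b=dict(np.load("pics/s7.npz"))
h=cv2.cvtColor(b["color"],cv2.COLOR_RGB2HSV); m=cv2.inRange(h,(0,150,40),(8,255,255))|cv2.inRange(h,(172,150,40),(180,255,255)); m[:125]=0; m[:,:335]=0; m[230:]=0;m[:,430:]=0
c=np.vstack([c for c in cv2.findContours(m,0,cv2.CHAIN_APPROX_NONE)[0] if cv2.contourArea(c)>30])
for u,v in cv2.approxPolyDP(cv2.convexHull(c),3,True)[:,0]: print(u,v,ray(b,u,v,.07).round(3)[:2],ray(b,u,v,0).round(3)[:2])
E
```

```text
412 169 [ 0.397 -0.288] [ 0.431 -0.353]
388 185 [ 0.401 -0.201] [ 0.435 -0.259]
344 152 [ 0.552 -0.202] [ 0.597 -0.26 ]
346 144 [ 0.57  -0.228] [ 0.616 -0.288]
395 136 [ 0.505 -0.35 ] [ 0.547 -0.419]
417 151 [ 0.43  -0.349] [ 0.466 -0.418]
```

```bash

python3 -m crank '[{"claw":-1,"dx":-0.2,"dy":0,"dz":0,"ax":0,"ay":0,"az":0},{"claw":-1,"dx":-0.35,"dy":0,"dz":0,"ax":0,"ay":0,"az":0},{"claw":-1,"dx":-0.4,"dy":0,"dz":0,"ax":0,"ay":0,"az":0},{"claw":-1,"dx":-0.4,"dy":0,"dz":0,"ax":0,"ay":0,"az":0},{"claw":-1,"dx":-0.35,"dy":0,"dz":0,"ax":0,"ay":0,"az":0},{"claw":-1,"dx":-0.2,"dy":0,"dz":0,"ax":0,"ay":0,"az":0},{"claw":-1,"dx":-0.15,"dy":0,"dz":0,"ax":0,"ay":0,"az":0},{"claw":-1,"dx":-0.1,"dy":0,"dz":0,"ax":0,"ay":0,"az":0}]'
python3 -m crank '[{"claw":-1,"dx":0,"dy":0,"dz":0,"ax":0,"ay":0,"az":0},{"claw":-1,"dx":0,"dy":0,"dz":0,"ax":0,"ay":0,"az":0}]'
python3 - <<'E'
from h import *
go(.505,-.3135,.028,0)
b=save("side","pics/s8.png")
h=cv2.cvtColor(b["color"],cv2.COLOR_RGB2HSV); m=cv2.inRange(h,(0,150,40),(8,255,255))|cv2.inRange(h,(172,150,40),(180,255,255)); m[:120]=0; m[:,:350]=0; m[210:]=0;m[:,450:]=0
c=np.vstack([c for c in cv2.findContours(m,0,cv2.CHAIN_APPROX_NONE)[0] if cv2.contourArea(c)>30])
for u,v in cv2.approxPolyDP(cv2.convexHull(c),3,True)[:,0]: print(u,v,ray(b,u,v,.07).round(3)[:2],ray(b,u,v,0).round(3)[:2])
E
```

```text
time: 33.23
ee_pos: [0.5064, -0.3087, 0.0278]
eef_rot: [0.706, 0.708, 0.001, -0.001]
ft_force: [-0.1, 12.5, 8.0]
width: 0.0869
grip_force: 6.4
time: 33.4
ee_pos: [0.5064, -0.3093, 0.0278]
eef_rot: [0.706, 0.708, 0.001, -0.0]
ft_force: [1.2, 7.4, 3.9]
width: 0.0874
grip_force: 3.5
t 33.4 pos [ 0.5064 -0.3093  0.0278] head 0.11 tilt 0.12 j7 0.51
d(3cm) [-0.14 -0.05 -0.01] az(6deg) 0.02 width 0.0874 F [1.2 7.4 3.9] grip 3.5
432 143 [ 0.423 -0.404] [ 0.459 -0.476]
427 158 [ 0.397 -0.349] [ 0.43  -0.417]
405 174 [ 0.397 -0.262] [ 0.431 -0.324]
360 143 [ 0.548 -0.259] [ 0.593 -0.321]
361 133 [ 0.573 -0.29 ] [ 0.619 -0.354]
410 126 [ 0.504 -0.412] [ 0.546 -0.485]
```

```bash

python3 -m crank '[{"claw":-1,"dx":0.2,"dy":0,"dz":0,"ax":0,"ay":0,"az":0},{"claw":-1,"dx":0.6,"dy":0,"dz":0,"ax":0,"ay":0,"az":0},{"claw":-1,"dx":1,"dy":0,"dz":0,"ax":0,"ay":0,"az":0},{"claw":-1,"dx":0.8,"dy":0,"dz":-0.3,"ax":0,"ay":0,"az":0},{"claw":-1,"dx":0.8,"dy":0,"dz":-1,"ax":0,"ay":0,"az":0},{"claw":-1,"dx":1,"dy":0,"dz":-1,"ax":0,"ay":0,"az":0},{"claw":-1,"dx":1,"dy":0,"dz":-1,"ax":0,"ay":0,"az":0},{"claw":-1,"dx":1,"dy":0,"dz":-1,"ax":0,"ay":0,"az":0}]' >/dev/null
python3 -m crank '[{"claw":-1,"dx":1,"dy":0,"dz":-1,"ax":0,"ay":0,"az":0},{"claw":-1,"dx":1,"dy":0,"dz":-0.5,"ax":0,"ay":0,"az":0},{"claw":-1,"dx":1,"dy":0,"dz":0,"ax":0,"ay":0,"az":0},{"claw":-1,"dx":0.7,"dy":0,"dz":0,"ax":0,"ay":0,"az":0},{"claw":-1,"dx":0,"dy":0,"dz":0,"ax":0,"ay":0,"az":0},{"claw":-1,"dx":0,"dy":0,"dz":0,"ax":0,"ay":0,"az":0},{"claw":-1,"dx":0,"dy":0,"dz":0,"ax":0,"ay":0,"az":0}]'
python3 - <<'E'
from h import *
b=save("side","pics/s9.png"); cv2.imwrite("pics/s9c.png",cv2.resize(b["color"][90:240,290:460,::-1],None,fx=4,fy=4,interpolation=cv2.INTER_CUBIC))
h=cv2.cvtColor(b["color"],cv2.COLOR_RGB2HSV); m=cv2.inRange(h,(0,150,40),(8,255,255))|cv2.inRange(h,(172,150,40),(180,255,255)); m[:117]=0; m[:,:353]=0; m[210:]=0;m[:,450:]=0
c=np.vstack([c for c in cv2.findContours(m,0,cv2.CHAIN_APPROX_NONE)[0] if cv2.contourArea(c)>30])
for u,v in cv2.approxPolyDP(cv2.convexHull(c),3,True)[:,0]: print(u,v,ray(b,u,v,.07).round(3)[:2],ray(b,u,v,0).round(3)[:2])
E
```

```text
time: 34.7
ee_pos: [0.5055, -0.0112, 0.1992]
eef_rot: [0.707, 0.707, -0.0, 0.0]
ft_force: [-0.0, -0.8, -0.2]
width: 0.0871
grip_force: 0.0
365 122 [ 0.596 -0.331] [ 0.644 -0.398]
374 117 [ 0.594 -0.365] [ 0.641 -0.435]
399 118 [ 0.546 -0.415] [ 0.59  -0.488]
432 140 [ 0.43  -0.413] [ 0.466 -0.486]
427 158 [ 0.397 -0.349] [ 0.43  -0.417]
407 173 [ 0.396 -0.268] [ 0.43  -0.331]
401 172 [ 0.409 -0.259] [ 0.443 -0.321]
360 142 [ 0.551 -0.262] [ 0.595 -0.324]
```

View pics/s9c.png

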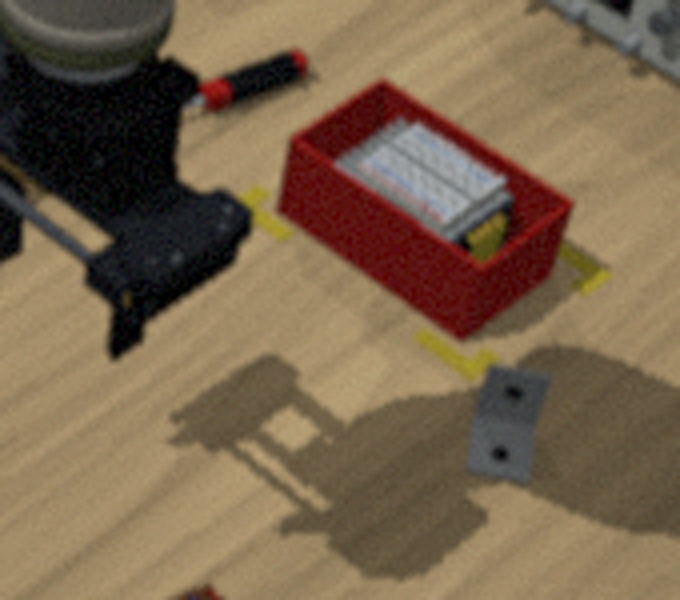

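The box stands squarely between the tape corners, with its near bottom corner at crop (462,338). That puts its centre at about (0.512, -0.372). The board lies level inside and the arm is clear, so I'm handing it in.

```bash
python3 -c "
from bench import r; print(r.close_job())"
```

```text
the job is handed in; nothing more can be done
None
```

The job is handed in: the transformer and heat sink stand crosswise in the box with the breadboard flat on top, and the last picture shows the box square between the tape corners, within a few millimetres of the spot's centre; the hand-in returned no verdict.

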